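# Take a carded pack off its display peg

## Task

Take the orange clamshell pack off the display rack: slide it along the peg and lift it over the upturned tip as you go, gently, feeling for the wire so that you never strain the peg. Then stand the pack upright in the middle of the wooden tray, set down rather than dropped, and let go of it. Leave the tape measure, the tin and the wooden knob where they are.

Things in the scene. Friction and masses are not known exactly. Their poses are not given: they have to be found in the camera images.
- pack: The carded pack, 80 to 170 g: clear plastic clamshell, 18 mm (x) by 50 mm (y) by 55 mm (z), with an orange centre card and chromed nuts inside. Origin at the centre of its underside, z up. An orange hang tab, 3 mm thick in x and 34 mm wide in y, rises from its top to z = 81 mm. Grip it across the 50 mm, on the top 25 mm of the clamshell, the tab and peg between the fingers.
- pack_hole (a point): Centre of the tab's hole, on the pack's axis at z = 68 mm: rectangular, 14 mm wide (y) and 12 mm high (z = 62 to 74 mm), closed all round. At the start the pack hangs with the hole's upper edge on the wire, its middle 59 to 71 mm in front of the grid, its x axis about parallel to the rack's.
- rack: The display rack, fixed: an upright dark steel wire grid panel 120 mm wide, 6 mm thick, its top at z = 178 mm, on a wooden foot 12 mm high and 140 mm wide that reaches from x = -125 to x = 35 mm. Origin at table height below the middle of the grid's front; x points to the back, so the peg sticks out along -x; z up.
- peg_root (a point): Where the peg, a 6 mm wire, leaves the grid in a dark sleeve (170 mm above the table). It runs level along the rack's -x, then bends into a straight upturned tip 28 mm long. It was set and bent by hand: the bend lies 78 to 126 mm in front of the grid, the tip rises at 0.40 to 0.65 rad; neither is measured. Springy up and down (about 6 N per mm at the end); the pack must never load it with over 6 N.
- tray: Shallow square wooden tray, fixed, 140 by 140 mm outside, walls 6 mm thick and 14 mm high; origin at the centre of its underside, the inner floor is 6 mm above that.
- tape_measure: Yellow tape measure, 66x76x34 mm, origin at the centre of its underside; to be left alone.
- bolt_tin: Small open grey tin, 60 mm across and 45 mm high, origin at the centre of its underside; to be left alone.
- bed_knob_2: Turned brown wooden knob, 58 mm across and 61 mm high, origin at the centre of its underside; to be left alone.
There are look-alikes about, which are no part of the job. Leave any yellow look-alike of the pack alone.

How it is judged:
By the outcome, as a careful person would: the job done as asked, in the order asked, and still so for the second after the job is handed in, with the robot touching nothing.
It also fails if it takes over 72 s, if anything falls off the work surface, if the arm or the gripper's body presses on something with over 40 N, if the wrist force passes 120 N, or if a joint passes its speed limit or range.

## Robot

A 6-joint arm with a two-finger parallel gripper is mounted at the origin on a cart in front of the work surface, level with it; the furniture and walls round the work are solid. World frame = base frame: x ahead of the robot, y to its left, z up, the work surface at z = 0. Lengths are in m, angles in rad, forces in N, time in s.
With the tool pointing down it reaches from about 0.3 to 0.775 m from the base axis. Payload 14.6 kg.
Tool frame: the origin (TCP) lies at the very end of the fingers, on their centre line; the grasp point (between the pads) lies 19 mm behind it; z points along the fingers, y is the direction in which the jaws open and shut (so a half turn about z gives the same grasp; the last joint's range is limited). The gripper opens to 94 mm and grips with 3 to 60 N. Pads are 16 mm wide; open, the fingers measure 119 mm over their backs; the gripper's body (75 mm by 177 mm) begins 78 mm behind the grasp point.
Start: joints at [1.276, 0.3, 1.521, -0, 1.321, -0.067], TCP at [0.124, 0.536, 0.172] pointing down, gripper open.
Joint ranges: [-3.03, 3.03], [-0.79, 2.21], [0.23, 2.52], [-1.04, 4.18], [0, 3.07], [-2.55, 2.55]. Speed limits (rad/s): [2.22, 2.22, 2.57, 3.14, 3.14, 3.14].

## Interface

Orientations are given as [roll, pitch, yaw] about the fixed x, y, z axes, in that order (R = Rz(yaw) Ry(pitch) Rx(roll)).
In Python, from station import ctrl, vision, ticket gives the robot as it stands.
- The arm moves only by the tool step_arm, never from a script. Its argument "steps" is a list of rows, each an object of numbers: "x", "y", "z": the shift along the tool's x, y, z in m; "ax", "ay", "az": the turn, a rotation vector about the tool's x, y, z in degrees; "claw": the finger opening in m, from 0 to 0.094. A call has 1 to 5 rows; each row shifts and turns the pose as measured when the row begins, along the tool's axes as they then stand; what a row does not reach is not made up. A row lasts 1/12 s, in which the tool goes at most 41.7 mm and 7.16 degrees, less where a joint would pass 70% of its speed; a pose out of reach is approached as far as the arm can. A call with a gripper value outside its range is refused whole. The fingers move at their own pace and stop on an object; "grip_force" is the grip in N (left out, the last holds). Time passes only in rows, so rows that do not move let the fingers close. It gives the time, the measured TCP pose, the force and the opening at its end, in the units of the state.
- ctrl.get_obs(): the state, without advancing time (a new reading comes with each control period).
- vision.camera(name): name is "side" or "top"; returns (picture, depth): 420x560x3 uint8, red, green, blue; 420x560 float32, m along the optical axis (not along the pixel's ray), 0 where there is no reading.
- vision.camera_params(name): a dict with "fov_y" (degrees; the focal length in pixels is half the picture's height over the tangent of half this angle, whatever the lens; pixels are square), "cx", "cy" (the principal point, pixels), "k1" (the pictures are not rectified: a ray, as slopes to the right and down, at radius r is drawn at 1 + k1 r^2 times it, then the intrinsics apply), "origin" and "attitude" of the camera in the world. Camera axes: x right, y up, looking along -z (the intrinsics and any distortion apply to the point x, -y, -z); pixel columns grow to the right and rows downward; lengths in m; the calibration is good to about 2 mm. A picture is of the moment at which its call begins. camera_params takes no time and is no camera call.
- ticket.hand_in(): hands the job in, once; it reports no verdict.
The state is a dict: "time_s": time; "qpos": joint angles; "joint_vel": joint speeds; "tau": joint torques, N m; "ee_pos": TCP position; "eef_rot": TCP orientation; "force": force on the tool from outside, world axes, zero at the start; "moment": the same for the moment, N m; "grip_width": finger opening in m.
Only numpy, scipy, OpenCV 4.12 (cv2) and the standard library are available. Lean on these libraries where they do the work, as an engineer would, in place of code of your own. Each camera call takes 0.05 s, during which the arm holds its last target.

## Working session

There is one attempt and no reset: what is moved stays moved. The work goes in short steps, Python scripts to look and compute and a tool call to move; the robot and the scene stay as the last step left them, time stands still between calls to the robot, and variables do not carry over. Pictures are saved under pics/ and viewed, and the job is handed in when it is done.

Besides the shell and the picture viewer there is one more tool, called after "Request:" as name(argument=value, ...) on one line, values as JSON. step_arm: Moves the arm, as the interface text tells. Its arguments: {"type":"object","properties":{"steps":{"type":"array"},"grip_force":{"type":"number"}},"required":["steps"]}

```bash
ls; mkdir -p pics; cat > h.py <<'E'
import numpy as np, cv2
from station import ctrl, vision, ticket
def save(n,im): cv2.imwrite('pics/'+n,im[:,:,::-1])
E
python3 - <<'E'
from h import *
for c in('side','top'):
    p,d=vision.camera(c); save(c+'0.png',p); np.savez(c+'0.npz',p=p,d=d); print(c,vision.camera_params(c))
print(ctrl.get_obs())
E
```

```text
pics
side {'fov_y': 49.2920692566975, 'cx': 271.5245969919016, 'cy': 205.15598783542197, 'k1': -0.06593417698700275, 'origin': array([0.58831699, 0.95407687, 0.50070182]), 'attitude': array([1.21117524, 0.01241033, 3.08058572])}
top {'fov_y': 49.0505427167036, 'cx': 285.66141582513296, 'cy': 209.13879716048504, 'k1': -0.07597478066627715, 'origin': array([ 0.4161673 , -0.01471461,  1.07703731]), 'attitude': array([ 0.12778408,  0.01551348, -1.5711003 ])}
{'time_s': 0.1, 'qpos': array([ 1.27638802e+00,  3.00399551e-01,  1.52148213e+00,  2.31035822e-06,
        1.32071806e+00, -6.66039928e-02]), 'joint_vel': array([-1.92411132e-03, -1.50576264e-03,  1.67513068e-04, -1.46980915e-04,
        5.94339776e-04,  9.57581857e-05]), 'tau': array([ 1.18438802e-03, -5.32654703e+01, -3.53285944e+01,  7.09829642e-02,
        2.34662258e-02, -7.00404053e-05]), 'ee_pos': array([0.12414043, 0.53554084, 0.17106746]), 'eef_rot': array([-3.14058795e+00, -6.92595503e-05,  2.91378773e+00]), 'force': array([-0.01762237, -0.15229162, -0.41995087]), 'moment': array([ 0.00657826,  0.03993908, -0.00935184]), 'grip_width': 0.09425288774977379}
```

View pics/side0.png

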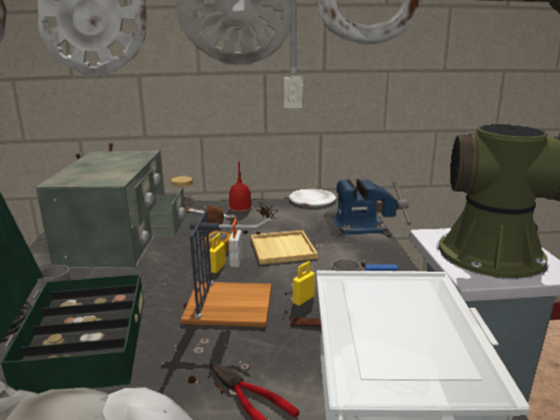

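View pics/top0.png

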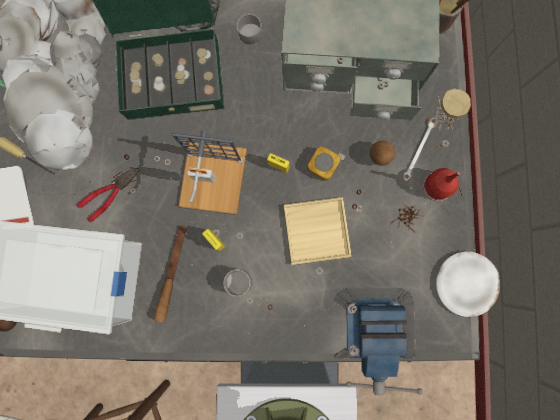

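```bash
cat >> h.py <<'E'
from scipy.spatial.transform import Rotation as Ro
CP={c:vision.camera_params(c) for c in('side','top')}
def KR(c):
    P=CP[c]; f=210/np.tan(np.radians(P['fov_y'])/2)
    return f,P['cx'],P['cy'],P['k1'],np.array(P['origin']),Ro.from_euler('xyz',P['attitude']).as_matrix()
def proj(c,X):
    f,cx,cy,k,o,R=KR(c); v=(np.atleast_2d(X)-o)@R
    s=np.c_[v[:,0],-v[:,1]]/(-v[:,2:]); s=s*(1+k*(s**2).sum(1,keepdims=True))
    return s*f+[cx,cy]
def slopes(c,uv):
    f,cx,cy,k,o,R=KR(c); d=(np.atleast_2d(uv)-[cx,cy])/f; s=d.copy()
    for _ in range(20): s=d/(1+k*(s**2).sum(1,keepdims=True))
    return s
def ray(c,uv):
    f,cx,cy,k,o,R=KR(c); s=slopes(c,uv)
    return o,np.c_[s[:,0],-s[:,1],-np.ones(len(s))]@R.T
def onz(c,uv,z):
    o,d=ray(c,uv); return o+d*((z-o[2])/d[:,2])[:,None]
def dep(c,uv,depth):
    o,d=ray(c,uv); uv=np.atleast_2d(uv).astype(int); return o+d*depth[uv[:,1],uv[:,0]][:,None]
def tri(u1,u2):
    o1,d1=ray('side',u1);o2,d2=ray('top',u2);d1=d1[0];d2=d2[0]
    a=np.linalg.lstsq(np.c_[d1,-d2],o2-o1,rcond=None)[0]
    p,q=o1+a[0]*d1,o2+a[1]*d2; return (p+q)/2,np.linalg.norm(p-q)
def crop(c,n,x0,y0,x1,y1,k,p=None):
    if p is None:
        p,d=vision.camera(c); np.savez(n+'.npz',p=p,d=d)
    save(n+'.png',cv2.resize(p[y0:y1,x0:x1],None,fx=k,fy=k,interpolation=cv2.INTER_CUBIC)); return p
E
python3 - <<'E'
from h import *
S=np.load('side0.npz');T=np.load('top0.npz')
crop('side','s1',170,170,330,330,5,S['p']) if 0 else crop('side','s1',175,195,325,305,5,S['p'])
crop('top','t1',170,120,330,240,5,T['p'])
for c in('side','top'): print(proj(c,[[.124,.536,.172],[0,0,0],[.5,.2,0]]))
E
```

```text
[[633.31223724 324.44977669]
 [490.81845503 252.16485006]
 [296.44354756 308.85858989]]
[[ 14.37934376 414.60816569]
 [286.60172943 452.92605704]
 [201.67162097 232.2893503 ]]
```

View pics/s1.png

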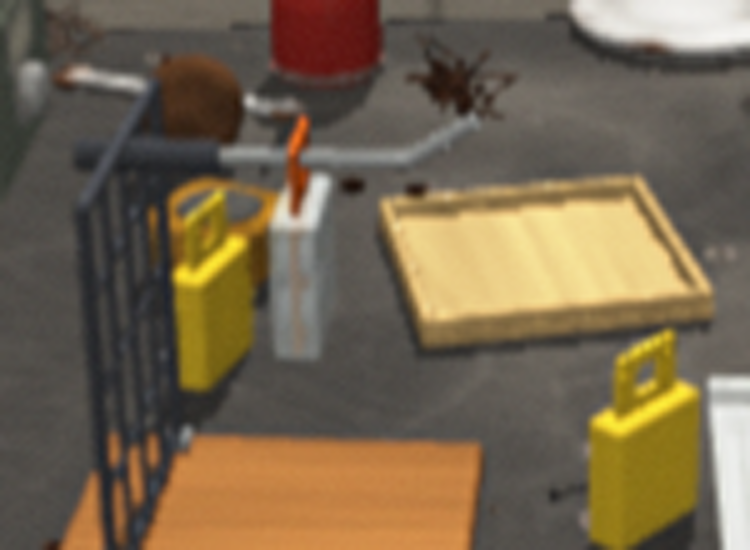

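View pics/t1.png

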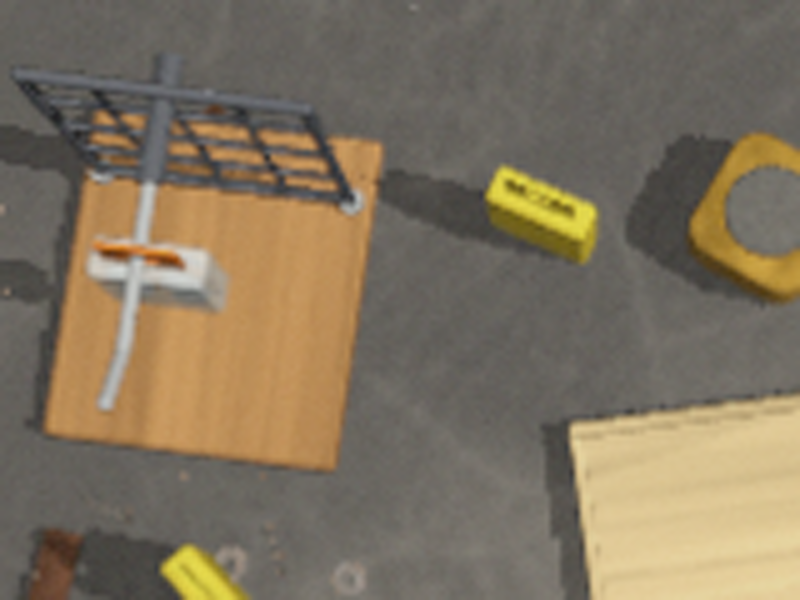

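```bash
python3 - <<'E'
from h import *
T=np.load('top0.npz');S=np.load('side0.npz')
q=lambda x,y:(170+x/5,120+y/5); s=lambda x,y:(175+x/5,195+y/5)
C=onz('top',[q(382,142),q(335,470),q(45,432)],.012); print('foot',C)
A=(C[0]+C[2])/2;print('center',A); d1=C[0]-C[1];print(np.linalg.norm(d1),np.arctan2(d1[1],d1[0]),np.linalg.norm(C[2]-C[1]))
d2=C[2]-C[1]; print(np.arctan2(-d2[0],d2[1]))
for n,a,b in [('sleeve',s(220,155),q(149,182)),('bend',s(408,158),q(129,322)),('tip',s(478,118),q(104,406)),('tab top mid',s(298,118),q(140,250))]: print(n,tri(a,b))
print('z.17 top',onz('top',[q(149,182),q(129,322),q(140,250)],.17))
# tray
p=cv2.cvtColor(T['p'],cv2.COLOR_RGB2HSV)
m=cv2.inRange(p,(12,60,150),(28,140,255)); m[:190]=0;m[275:]=0;m[:,:275]=0;m[:,360:]=0
m=cv2.morphologyEx(m,cv2.MORPH_OPEN,np.ones((5,5)))
c=max(cv2.findContours(m,0,1)[0],key=cv2.contourArea); r=cv2.minAreaRect(c);print(r)
B=onz('top',cv2.boxPoints(r),.014);print(B,B.mean(0)); e=np.diff(B,axis=0);print(np.linalg.norm(e,axis=1),np.arctan2(e[:,1],e[:,0]))
# orange
for c,Z in(('top',T),('side',S)):
    h=cv2.cvtColor(Z['p'],cv2.COLOR_RGB2HSV); m=cv2.inRange(h,(4,180,120),(14,255,255)); ys,xs=np.nonzero(m)
    k=(abs(xs-(198 if c=='top' else 235))<15)&(abs(ys-(170 if c=='top' else 228))<15); xs,ys=xs[k],ys[k]
    P=dep(c,np.c_[xs,ys],Z['d']);print(c,list(zip(xs,ys))[:60]);print(P.mean(0),P.min(0),P.max(0))
E
```

```text
foot [[0.69907062 0.09522785 0.012     ]
 [0.54184141 0.11545618 0.012     ]
 [0.56010403 0.2528004  0.012     ]]
center [0.62958733 0.17401412 0.012     ]
0.15852511206684833 -0.12795215441825994 0.1385530845919254
-0.1321942909393078
sleeve (array([0.64154868, 0.17380807, 0.16922259]), np.float64(0.0005231893787608481))
bend (array([0.57799104, 0.18067213, 0.16947377]), np.float64(0.010800011533799992))
tip (array([0.54696936, 0.18600914, 0.18548598]), np.float64(6.674320662393035e-05))
tab top mid (array([0.6113652 , 0.17387621, 0.18271236]), np.float64(0.002352821313192572))
z.17 top [[0.64108654 0.17364251 0.17      ]
 [0.58336202 0.18026394 0.17      ]
 [0.61292065 0.17656789 0.17      ]]
((315.5458679199219, 230.59388732910156), (60.79530334472656, 57.4912109375), 82.40535736083984)
[[ 0.56425389  0.00785949  0.014     ]
 [ 0.58185317 -0.12523632  0.014     ]
 [ 0.44170309 -0.14166049  0.014     ]
 [ 0.42456027 -0.01064122  0.014     ]] [ 0.5030926  -0.06741963  0.014     ]
[0.13425435 0.14110917 0.13213601] [-1.43932893 -3.02493494  1.70089923]
top [(np.int64(189), np.int64(1
[... 804 characters left out ...]
 np.int64(224)), (np.int64(234), np.int64(224)), (np.int64(233), np.int64(225)), (np.int64(234), np.int64(225)), (np.int64(233), np.int64(226)), (np.int64(233), np.int64(227)), (np.int64(233), np.int64(228)), (np.int64(234), np.int64(228)), (np.int64(233), np.int64(229)), (np.int64(234), np.int64(229)), (np.int64(235), np.int64(229)), (np.int64(233), np.int64(230)), (np.int64(234), np.int64(230)), (np.int64(235), np.int64(230)), (np.int64(233), np.int64(231)), (np.int64(234), np.int64(231)), (np.int64(235), np.int64(231)), (np.int64(235), np.int64(232)), (np.int64(234), np.int64(235))]
[0.61467197 0.15426571 0.16110442] [ 0.61028611 -0.26983805 -0.00208666] [0.63080367 0.19433592 0.17903449]
```

```bash
python3 - <<'E'
from h import *
T=np.load('top0.npz');S=np.load('side0.npz')
crop('top','t2',182,148,222,188,18,T['p']); crop('side','s2',205,205,285,270,9,S['p'])
q=lambda x,y:(170+x/5,120+y/5); s=lambda x,y:(175+x/5,195+y/5)
a=onz('top',[q(95,243),q(185,262)],.18);print(a,np.linalg.norm(a[0]-a[1]),a.mean(0))
ri=np.array([.674,.168,.17]);ex=np.array([np.cos(-.13),np.sin(-.13),0]);ey=np.array([-ex[1],ex[0],0])
for u in[(220,155),(408,158),(478,118),(300,118)]:
    o,d=ray('side',s(*u));d=d[0];t=((ri-o)@ey)/(d@ey);P=o+t*d;print(u,P,(P-ri)@ex)
E
```

```text
[[0.61372765 0.19272151 0.18      ]
 [0.60575157 0.15620793 0.18      ]] 0.0373745779100568 [0.60973961 0.17446472 0.18      ]
(220, 155) [0.64191284 0.17219499 0.16860234] -0.032360216777409835
(408, 158) [0.57268606 0.18124551 0.16863823] -0.10217611508629801
(478, 118) [0.5469274  0.18461313 0.18491854] -0.12815398019849775
(300, 118) [0.61171384 0.17614313 0.18387003] -0.06281620788401061
```

View pics/t2.png

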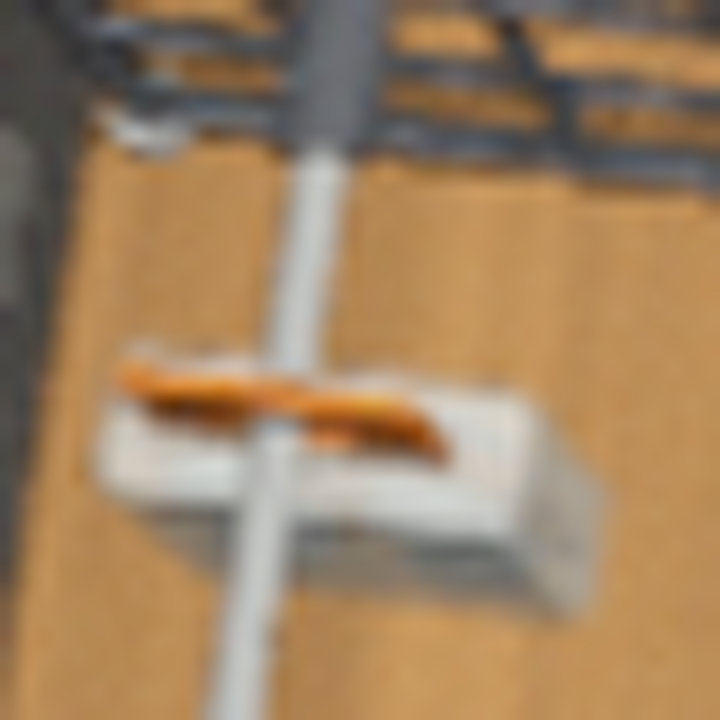

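View pics/s2.png

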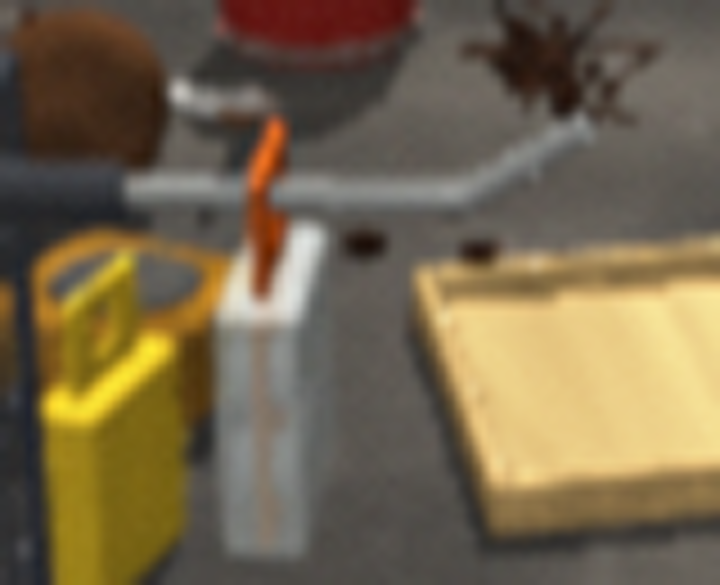

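```bash
python3 - <<'E'
from h import *
q=lambda x,y:(182+x/18,148+y/18)
P=onz('top',[q(103,495),q(515,545),q(533,395),q(125,350)],.154);print(P,P.mean(0))
for i,j in((0,1),(3,2),(0,3),(1,2)):
    e=P[j]-P[i];print(np.linalg.norm(e),e)
a=onz('top',[q(118,378),q(435,420)],.18);e=a[1]-a[0];print(a.mean(0),np.linalg.norm(e),np.arctan2(e[0],-e[1]))
a=onz('top',[q(318,165),q(232,700)],.17);print(a)
o=ctrl.get_obs();print(o['eef_rot'])
E
```

```text
[[0.60498437 0.20096534 0.154     ]
 [0.59891801 0.15341688 0.154     ]
 [0.61633901 0.15173936 0.154     ]
 [0.62188682 0.19892139 0.154     ]] [0.61053205 0.17626074 0.154     ]
0.047933881582616626 [-0.00606636 -0.04754846  0.        ]
0.04750707694323223 [-0.00554781 -0.04718203  0.        ]
0.017025580142299043 [ 0.01690244 -0.00204395  0.        ]
0.017501577626472895 [ 0.017421   -0.00167752  0.        ]
[0.61042475 0.17576636 0.18      ] 0.036006762514940956 -0.13880871819802618
[[0.6394926  0.17387265 0.17      ]
 [0.57828384 0.18198055 0.17      ]]
[-3.14058795e+00 -6.92595503e-05  2.91378773e+00]
```

```bash
python3 - <<'E'
from h import *
T=np.load('top0.npz')
ys,xs=np.mgrid[0:420:4,0:280:4];uv=np.c_[xs.ravel(),ys.ravel()];P=dep('top',uv,T['d'])
k=(P[:,0]>.1)&(P[:,0]<.75)&(P[:,1]>.05)&(P[:,1]<.7)
for lo in(.06,.1,.15,.2,.3): 
    m=k&(P[:,2]>lo); print(lo,m.sum(),P[m].min(0) if m.any() else'',P[m].max(0) if m.any() else '')
E
```

```text
0.06 1019 [0.28616505 0.10850506 0.0606918 ] [0.7485311  0.64155191 0.18324963]
0.1 870 [0.28616505 0.10850506 0.10020669] [0.74826061 0.60719494 0.18324963]
0.15 795 [0.28616505 0.10922882 0.15005989] [0.6902632  0.59726342 0.18324963]
0.2 0  
0.3 0
```

Request:
step_arm(steps=[{"z": -0.04},{"z": -0.04},{"z": -0.04,"az": -3},{"z": -0.03,"az": -3}], grip_force=15)

```text
validation failed for argument at $.st...
```

Request:
step_arm(steps=[{"x": 0,"y": 0,"z": -0.04,"ax": 0,"ay": 0,"az": 0,"claw": 0.094},{"x": 0,"y": 0,"z": -0.04,"ax": 0,"ay": 0,"az": -3,"claw": 0.094},{"x": 0,"y": 0,"z": -0.04,"ax": 0,"ay": 0,"az": -3,"claw": 0.094}], grip_force=15)

```text
time_s: 0.35
ee_pos: [0.1232, 0.5324, 0.285]
eef_rot: [-3.122, -0.003, 3.02]
force: [1.3, -0.0, -0.1]
grip_width: 0.0941
```

Request:
step_arm(steps=[{"x": -0.035,"y": -0.0195,"z": -0.003,"ax": 0,"ay": 0,"az": 0,"claw": 0.094},{"x": -0.035,"y": -0.0195,"z": -0.003,"ax": 0,"ay": 0,"az": 0,"claw": 0.094},{"x": -0.035,"y": -0.0195,"z": -0.003,"ax": 0,"ay": 0,"az": 0,"claw": 0.094},{"x": -0.035,"y": -0.0195,"z": -0.003,"ax": 0,"ay": 0,"az": 0,"claw": 0.094},{"x": -0.035,"y": -0.0195,"z": -0.003,"ax": 0,"ay": 0,"az": 0,"claw": 0.094}])

```text
time_s: 0.77
ee_pos: [0.2863, 0.4159, 0.3092]
eef_rot: [-3.133, -0.001, 3.035]
force: [0.8, 1.7, 1.0]
grip_width: 0.0935
```

Request:
step_arm(steps=[{"x": -0.035,"y": -0.0195,"z": 0,"ax": 0,"ay": 0,"az": 0,"claw": 0.094},{"x": -0.035,"y": -0.0195,"z": 0,"ax": 0,"ay": 0,"az": 0,"claw": 0.094},{"x": -0.035,"y": -0.0195,"z": 0,"ax": 0,"ay": 0,"az": 0,"claw": 0.094},{"x": -0.035,"y": -0.0195,"z": 0,"ax": 0,"ay": 0,"az": 0,"claw": 0.094},{"x": -0.035,"y": -0.0195,"z": 0,"ax": 0,"ay": 0,"az": 0,"claw": 0.094}])

```text
time_s: 1.18
ee_pos: [0.4553, 0.2934, 0.3102]
eef_rot: [-3.133, -0.002, 3.036]
force: [-0.4, 1.0, 0.0]
grip_width: 0.0939
```

```bash
cat > go.py <<'E'
# tool-frame shift to a world target: python3 go.py x y z yaw
import sys
from h import *
x=np.array([float(v) for v in sys.argv[1:4]]);yaw=float(sys.argv[4])
o=ctrl.get_obs();R=Ro.from_euler('xyz',o['eef_rot']);G=Ro.from_euler('xyz',[np.pi,0,yaw])
print('t',round(o['time_s'],2),'shift',(R.inv().apply(x-o['ee_pos'])).round(4),'turn',np.degrees((R.inv()*G).as_rotvec()).round(2),'F',o['force'].round(2),'pos',np.round(o['ee_pos'],4),'w',round(o['grip_width'],4))
E
python3 go.py .6105 .1762 .25 3.017
```

```text
t 1.18 shift [-0.1668 -0.0997  0.0608] turn [-0.48 -0.09  1.08] F [-0.38  0.95  0.04] pos [0.4553 0.2934 0.3102] w 0.0939
```

Request:
step_arm(steps=[{"x": -0.034,"y": -0.02,"z": 0,"ax": -0.5,"ay": 0,"az": 1,"claw": 0.094},{"x": -0.034,"y": -0.02,"z": 0,"ax": 0,"ay": 0,"az": 0,"claw": 0.094},{"x": -0.034,"y": -0.02,"z": 0.01,"ax": 0,"ay": 0,"az": 0,"claw": 0.094},{"x": -0.034,"y": -0.02,"z": 0.02,"ax": 0,"ay": 0,"az": 0,"claw": 0.094},{"x": -0.03,"y": -0.02,"z": 0.02,"ax": 0,"ay": 0,"az": 0,"claw": 0.094}])

```text
time_s: 1.6
ee_pos: [0.6112, 0.1701, 0.2638]
eef_rot: [3.139, 0.003, 3.016]
force: [0.2, 0.4, -0.5]
grip_width: 0.0937
```

Request:
step_arm(steps=[{"x": 0,"y": 0,"z": 0,"ax": 0,"ay": 0,"az": 0,"claw": 0.094},{"x": 0,"y": 0,"z": 0,"ax": 0,"ay": 0,"az": 0,"claw": 0.094}])

```text
time_s: 1.77
ee_pos: [0.6138, 0.1643, 0.2568]
eef_rot: [-3.141, -0.005, 3.01]
force: [-0.4, -0.1, 1.1]
grip_width: 0.0944
```

```bash
python3 go.py .6105 .1762 .25 3.017
```

```text
t 1.77 shift [0.0048 0.0114 0.0068] turn [-0.06 -0.31 -0.4 ] F [-0.4  -0.1   1.05] pos [0.6138 0.1643 0.2568] w 0.0944
```

Request:
step_arm(steps=[{"x": 0.004,"y": 0.012,"z": 0.0,"ax": 0,"ay": 0,"az": -0.3,"claw": 0.094},{"x": 0,"y": 0,"z": 0,"ax": 0,"ay": 0,"az": 0,"claw": 0.094},{"x": 0,"y": 0,"z": 0,"ax": 0,"ay": 0,"az": 0,"claw": 0.094}])

```text
time_s: 2.02
ee_pos: [0.6103, 0.1787, 0.2566]
eef_rot: [-3.14, -0.007, 3.016]
force: [-0.3, 0.7, 0.4]
grip_width: 0.0941
```

```bash
python3 go.py .6105 .1762 .25 3.017; python3 -c "
from h import *
crop('side','s3',180,150,330,300,4);crop('top','t3',120,100,280,240,4)"
```

```text
t 2.02 shift [-0.0006 -0.0024  0.0066] turn [-0.08 -0.39 -0.06] F [-0.29  0.75  0.39] pos [0.6103 0.1787 0.2566] w 0.0941
```

View pics/s3.png

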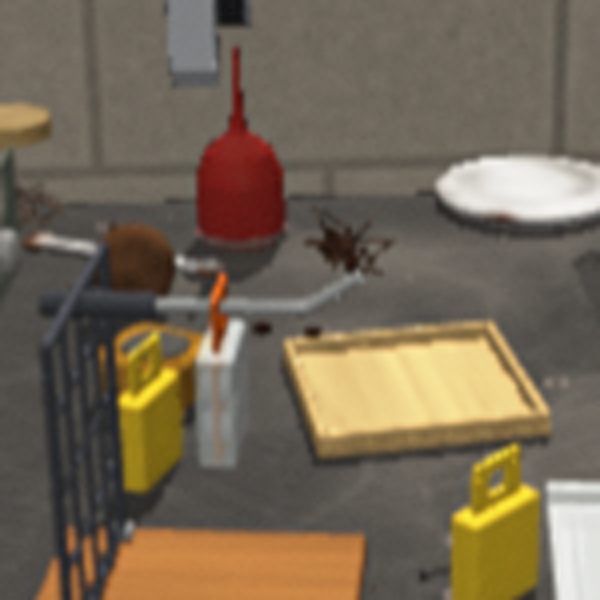

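Request:
step_arm(steps=[{"x": 0,"y": -0.002,"z": 0.03,"ax": 0,"ay": -0.3,"az": 0,"claw": 0.094},{"x": 0,"y": 0,"z": 0.03,"ax": 0,"ay": 0,"az": 0,"claw": 0.094},{"x": 0,"y": 0,"z": 0.02,"ax": 0,"ay": 0,"az": 0,"claw": 0.094},{"x": 0,"y": 0,"z": 0,"ax": 0,"ay": 0,"az": 0,"claw": 0.094},{"x": 0,"y": 0,"z": 0,"ax": 0,"ay": 0,"az": 0,"claw": 0.094}])

```text
time_s: 2.53
ee_pos: [0.6097, 0.1795, 0.1796]
eef_rot: [3.14, 0.007, 3.02]
force: [-0.6, -0.6, 0.5]
grip_width: 0.0939
```

```bash
python3 go.py .6105 .1762 .122 3.017
```

```text
t 2.53 shift [-0.0008 -0.0033  0.0576] turn [0.11 0.42 0.2 ] F [-0.59 -0.59  0.51] pos [0.6097 0.1795 0.1796] w 0.0939
```

Request:
step_arm(steps=[{"x": 0,"y": -0.003,"z": 0.02,"ax": 0,"ay": 0,"az": 0,"claw": 0.094},{"x": 0,"y": 0,"z": 0.02,"ax": 0,"ay": 0,"az": 0,"claw": 0.094},{"x": 0,"y": 0,"z": 0.013,"ax": 0,"ay": 0,"az": 0,"claw": 0.094},{"x": 0,"y": 0,"z": 0,"ax": 0,"ay": 0,"az": 0,"claw": 0.094},{"x": 0,"y": 0,"z": 0,"ax": 0,"ay": 0,"az": 0,"claw": 0.094}])

```text
time_s: 2.95
ee_pos: [0.6127, 0.1785, 0.1349]
eef_rot: [3.136, 0.019, 3.022]
force: [-0.2, -0.6, 0.4]
grip_width: 0.094
```

```bash
python3 go.py .6105 .1762 .122 3.017; python3 -c "
from h import *
crop('side','s4',200,190,300,270,7);crop('top','t4',120,100,280,240,4)"; python3 go.py .6105 .1762 .122 3.017
```

```text
t 2.95 shift [ 0.0022 -0.0026  0.0128] turn [0.35 1.06 0.31] F [-0.17 -0.55  0.44] pos [0.6127 0.1785 0.1349] w 0.094
t 3.05 shift [ 0.0023 -0.0026  0.0129] turn [0.35 1.09 0.3 ] F [-0.37 -0.   -0.1 ] pos [0.6128 0.1785 0.135 ] w 0.094
```

View pics/s4.png

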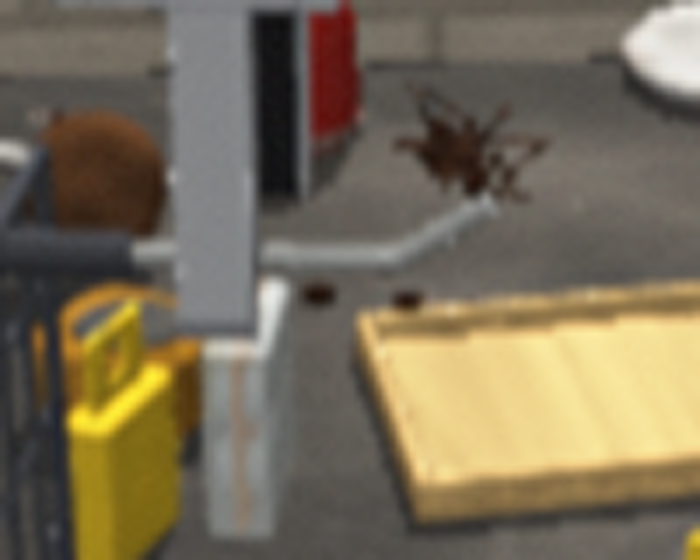

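View pics/t4.png

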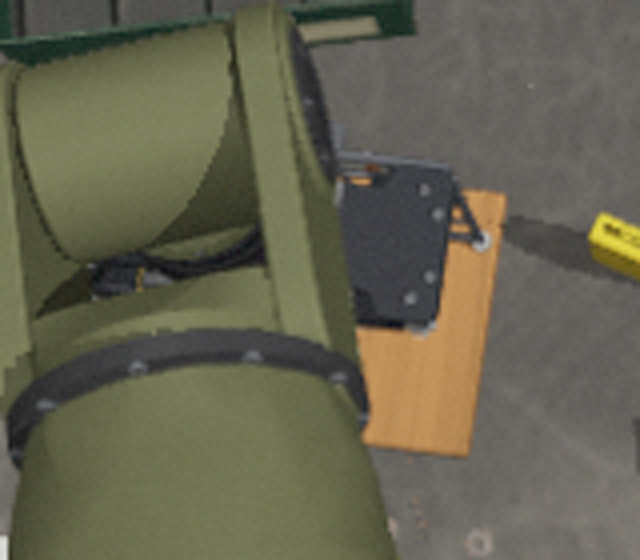

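```bash
python3 - <<'E'
from h import *
o=ctrl.get_obs();R=Ro.from_euler('xyz',o['eef_rot']).as_matrix();p=o['ee_pos']
for dy in(.047,.0595):
  for dx in(-.008,.008): print(dy,dx,(proj('side',p+R@[dx,dy,0])-[200,190])*7)
E
```

```text
0.047 -0.008 [[192.46336768 451.29070133]]
0.047 0.008 [[255.35275014 453.41749459]]
0.0595 -0.008 [[185.05610887 473.68730339]]
0.0595 0.008 [[248.85103408 475.87540845]]
```

Request:
step_arm(steps=[{"x": 0.002,"y": -0.003,"z": 0.0,"ax": 0.3,"ay": 1,"az": 0.3,"claw": 0.094},{"x": 0,"y": 0,"z": 0,"ax": 0,"ay": 0,"az": 0,"claw": 0.094},{"x": 0,"y": 0,"z": 0,"ax": 0,"ay": 0,"az": 0,"claw": 0.094}])

```text
time_s: 3.3
ee_pos: [0.6112, 0.1758, 0.1383]
eef_rot: [3.14, 0.004, 3.017]
force: [-0.2, -0.2, -0.7]
grip_width: 0.0939
```

```bash
python3 go.py .6105 .1762 .122 3.017
```

```text
t 3.3 shift [0.0008 0.0003 0.0163] turn [ 0.1   0.2  -0.02] F [-0.23 -0.18 -0.67] pos [0.6112 0.1758 0.1383] w 0.0939
```

```bash
python3 - <<'E'
from h import *
D=np.load('s4.npz')['d']; D3=np.load('s3.npz')['d']
uv=[(230,225),(230,232),(230,235),(232,245),(234,255),(234,262),(222,226),(245,226)]
print(np.c_[uv,dep('side',uv,D)].round(4))
uv=[(226,165),(229,168),(237,153)]
print(np.c_[uv,dep('side',uv,D3)].round(4))
E
```

```text
[[2.300e+02 2.250e+02 6.188e-01 2.367e-01 1.971e-01]
 [2.300e+02 2.320e+02 6.195e-01 2.349e-01 1.834e-01]
 [2.300e+02 2.350e+02 6.196e-01 2.371e-01 1.788e-01]
 [2.320e+02 2.450e+02 6.185e-01 2.017e-01 1.429e-01]
 [2.340e+02 2.550e+02 6.157e-01 2.029e-01 1.233e-01]
 [2.340e+02 2.620e+02 6.164e-01 1.995e-01 1.072e-01]
 [2.220e+02 2.260e+02 6.361e-01 1.764e-01 1.702e-01]
 [2.450e+02 2.260e+02 5.939e-01 1.815e-01 1.708e-01]]
[[2.260e+02 1.650e+02 6.207e-01 2.358e-01 3.022e-01]
 [2.290e+02 1.680e+02 6.161e-01 2.359e-01 2.971e-01]
 [2.370e+02 1.530e+02 6.042e-01 1.318e-01 2.956e-01]]
```

```bash
python3 - <<'E'
from h import *
p,d=vision.camera('side'); np.savez('s5.npz',p=p,d=d); save('s5.png',p[100:300,130:330].repeat(3,0).repeat(3,1))
uv=[(230,v) for v in range(150,240,5)]
print(np.c_[uv,dep('side',uv,d)].round(4)); o=ctrl.get_obs(); print(o['ee_pos'],o['qpos'])
E
```

```text
[[2.300e+02 1.500e+02 6.148e-01 1.880e-01 3.153e-01]
 [2.300e+02 1.550e+02 6.148e-01 1.993e-01 3.094e-01]
 [2.300e+02 1.600e+02 6.137e-01 2.401e-01 3.115e-01]
 [2.300e+02 1.650e+02 6.132e-01 2.645e-01 3.100e-01]
 [2.300e+02 1.700e+02 6.135e-01 2.648e-01 3.020e-01]
 [2.300e+02 1.750e+02 6.140e-01 2.619e-01 2.930e-01]
 [2.300e+02 1.800e+02 6.146e-01 2.543e-01 2.824e-01]
 [2.300e+02 1.850e+02 6.149e-01 2.558e-01 2.745e-01]
 [2.300e+02 1.900e+02 6.161e-01 2.360e-01 2.594e-01]
 [2.300e+02 1.950e+02 6.165e-01 2.349e-01 2.503e-01]
 [2.300e+02 2.000e+02 6.169e-01 2.352e-01 2.416e-01]
 [2.300e+02 2.050e+02 6.174e-01 2.332e-01 2.320e-01]
 [2.300e+02 2.100e+02 6.177e-01 2.340e-01 2.233e-01]
 [2.300e+02 2.150e+02 6.181e-01 2.349e-01 2.146e-01]
 [2.300e+02 2.200e+02 6.185e-01 2.354e-01 2.058e-01]
 [2.300e+02 2.250e+02 6.190e-01 2.327e-01 1.954e-01]
 [2.300e+02 2.300e+02 6.194e-01 2.340e-01 1.867e-01]
 [2.300e+02 2.350e+02 6.199e-01 2.301e-01 1.756e-01]]
[0.61130169 0.1757855  0.13840811] [ 2.22227276e-01  5.15730582e-01  1.29785642e+00  4.40997936e-04
  1.32384366e+00 -1.22380133e+00]
```

View pics/s5.png

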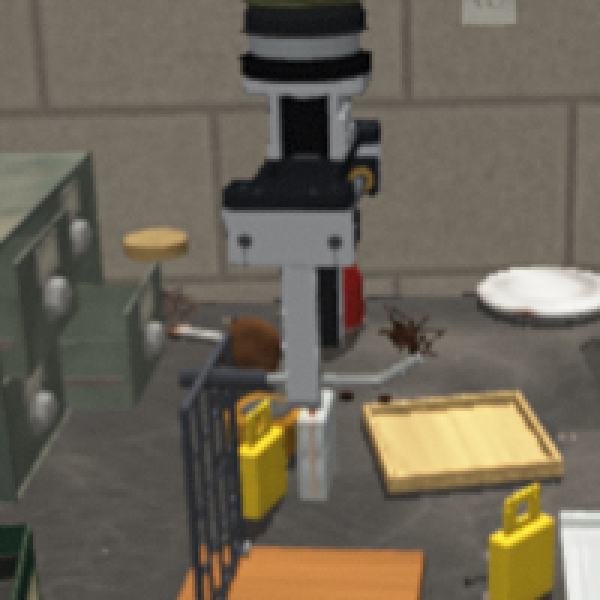

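Request:
step_arm(steps=[{"x": 0.001,"y": 0.0,"z": 0.02,"ax": 0,"ay": 0.3,"az": 0,"claw": 0.094},{"x": 0,"y": 0,"z": 0.015,"ax": 0,"ay": 0,"az": 0,"claw": 0.094},{"x": 0,"y": 0,"z": 0.005,"ax": 0,"ay": 0,"az": 0,"claw": 0.094},{"x": 0,"y": 0,"z": 0,"ax": 0,"ay": 0,"az": 0,"claw": 0.094},{"x": 0,"y": 0,"z": 0,"ax": 0,"ay": 0,"az": 0,"claw": 0.094}])

```text
time_s: 3.77
ee_pos: [0.6114, 0.1761, 0.0996]
eef_rot: [3.139, 0.002, 3.017]
force: [-0.7, -0.9, 1.1]
grip_width: 0.094
```

```bash
python3 go.py .6105 .1762 .085 3.017; python3 -c "
from h import *
crop('side','s6',200,190,300,270,7)"
```

```text
t 3.77 shift [ 0.001  -0.0001  0.0146] turn [ 0.17  0.1  -0.03] F [-0.74 -0.88  1.07] pos [0.6114 0.1761 0.0996] w 0.094
```

View pics/s6.png

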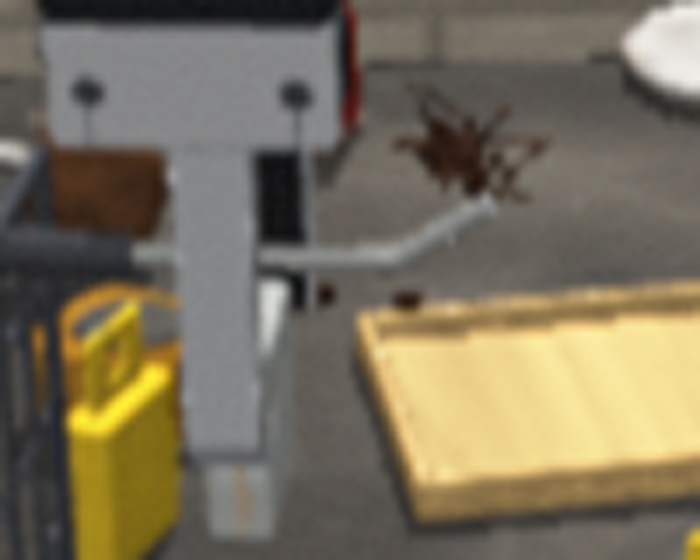

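Request:
step_arm(steps=[{"x": 0.001,"y": 0.0,"z": 0.014,"ax": 0,"ay": 0,"az": 0,"claw": 0.094},{"x": 0,"y": 0,"z": 0,"ax": 0,"ay": 0,"az": 0,"claw": 0.094},{"x": 0,"y": 0,"z": 0,"ax": 0,"ay": 0,"az": 0,"claw": 0.07},{"x": 0,"y": 0,"z": 0,"ax": 0,"ay": 0,"az": 0,"claw": 0.06},{"x": 0,"y": 0,"z": 0,"ax": 0,"ay": 0,"az": 0,"claw": 0.058}], grip_force=10)

```text
time_s: 4.23
ee_pos: [0.6123, 0.1767, 0.0903]
eef_rot: [3.137, 0.007, 3.017]
force: [-0.5, -0.1, -0.5]
grip_width: 0.0779
```

```bash
python3 go.py .6105 .1762 .085 3.017; python3 -c "
from h import *
crop('side','s7',200,190,300,270,7)"
```

```text
t 4.23 shift [ 0.0018 -0.0008  0.0053] turn [ 0.28  0.4  -0.02] F [-0.55 -0.07 -0.54] pos [0.6123 0.1767 0.0903] w 0.0779
```

View pics/s7.png

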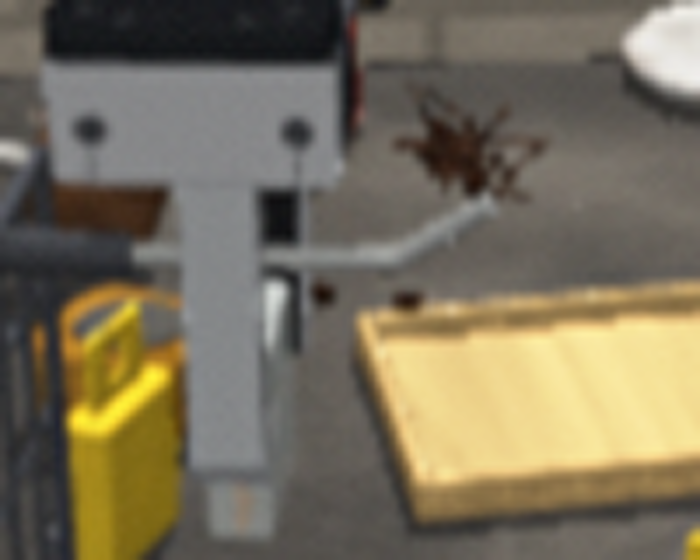

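Request:
step_arm(steps=[{"x": 0.0015,"y": 0.0,"z": 0.004,"ax": 0.3,"ay": 0.4,"az": 0,"claw": 0.058},{"x": 0,"y": 0,"z": 0,"ax": 0,"ay": 0,"az": 0,"claw": 0.058},{"x": 0,"y": 0,"z": 0,"ax": 0,"ay": 0,"az": 0,"claw": 0.056},{"x": 0,"y": 0,"z": 0,"ax": 0,"ay": 0,"az": 0,"claw": 0.054},{"x": 0,"y": 0,"z": 0,"ax": 0,"ay": 0,"az": 0,"claw": 0.054}])

```text
time_s: 4.7
ee_pos: [0.6111, 0.177, 0.087]
eef_rot: [-3.141, 0.001, 3.017]
force: [0.3, -0.2, -0.0]
grip_width: 0.0542
```

```bash
python3 go.py .6105 .1762 .085 3.017; python3 -c "
from h import *
crop('side','s8',200,190,300,270,7)"
```

```text
t 4.7 shift [ 0.0005 -0.0009  0.002 ] turn [-0.03  0.03 -0.02] F [ 0.29 -0.2  -0.04] pos [0.6111 0.177  0.087 ] w 0.0542
```

View pics/s8.png

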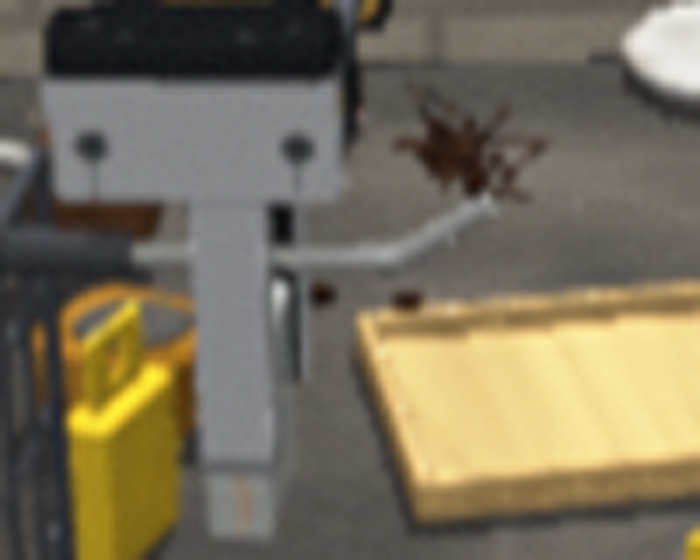

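Request:
step_arm(steps=[{"x": 0,"y": 0,"z": 0,"ax": 0,"ay": 0,"az": 0,"claw": 0.051},{"x": 0,"y": 0,"z": 0,"ax": 0,"ay": 0,"az": 0,"claw": 0.046},{"x": 0,"y": 0,"z": 0,"ax": 0,"ay": 0,"az": 0,"claw": 0.044},{"x": 0,"y": 0,"z": 0,"ax": 0,"ay": 0,"az": 0,"claw": 0.044}], grip_force=12)

```text
time_s: 5.08
ee_pos: [0.6111, 0.177, 0.087]
eef_rot: [-3.141, 0.001, 3.017]
force: [0.3, 0.1, 0.8]
grip_width: 0.0497
```

```bash
python3 go.py .6105 .1762 .085 3.017; python3 -c "
from h import *
for i in range(3): 
  vision.camera('side'); print(ctrl.get_obs()['force'].round(2),ctrl.get_obs()['ee_pos'].round(4))"
```

```text
t 5.08 shift [ 0.0005 -0.0009  0.002 ] turn [-0.03  0.04 -0.02] F [0.29 0.08 0.76] pos [0.6111 0.177  0.087 ] w 0.0497
[ 0.4   0.39 -0.69] [0.6111 0.177  0.087 ]
[ 0.6   0.62 -0.01] [0.6111 0.177  0.087 ]
[ 0.3  -0.04 -0.11] [0.6111 0.177  0.087 ]
```

Request:
step_arm(steps=[{"x": 0,"y": 0,"z": -0.0015,"ax": 0,"ay": 0,"az": 0,"claw": 0.044},{"x": 0,"y": 0,"z": -0.0015,"ax": 0,"ay": 0,"az": 0,"claw": 0.044},{"x": 0,"y": 0,"z": 0,"ax": 0,"ay": 0,"az": 0,"claw": 0.044}], grip_force=18)

```text
time_s: 5.48
ee_pos: [0.6109, 0.177, 0.0901]
eef_rot: [-3.141, -0.0, 3.017]
force: [0.3, 0.4, -0.7]
grip_width: 0.0501
```

```bash
cat >f.py <<'E'
from h import *
F=[]
for i in range(3): vision.camera('side'); F.append(ctrl.get_obs()['force'])
o=ctrl.get_obs();print(np.mean(F,0).round(2),o['ee_pos'].round(4),o['eef_rot'].round(4),round(o['time_s'],2),round(o['grip_width'],4))
E
python3 f.py
```

```text
[-0.03  0.17 -0.63] [0.6109 0.1769 0.0897] [-3.1408e+00 -2.0000e-04  3.0166e+00] 5.63 0.05
```

Request:
step_arm(steps=[{"x": 0.004,"y": 0,"z": 0,"ax": 0,"ay": 0,"az": 0,"claw": 0.044},{"x": 0.004,"y": 0,"z": 0,"ax": 0,"ay": 0,"az": 0,"claw": 0.044},{"x": 0.004,"y": 0,"z": 0,"ax": 0,"ay": 0,"az": 0,"claw": 0.044},{"x": 0,"y": 0,"z": 0,"ax": 0,"ay": 0,"az": 0,"claw": 0.044}])

```text
time_s: 5.97
ee_pos: [0.5975, 0.1785, 0.0893]
eef_rot: [-3.141, -0.001, 3.016]
force: [-1.1, 0.8, -1.4]
grip_width: 0.0498
```

```bash
python3 f.py; python3 -c "
from h import *
crop('side','s9',200,190,300,270,7)"
```

```text
[ 0.24 -0.5  -0.41] [0.5983 0.1784 0.0895] [-3.1408e+00 -3.0000e-04  3.0163e+00] 6.12 0.0499
```

View pics/s9.png

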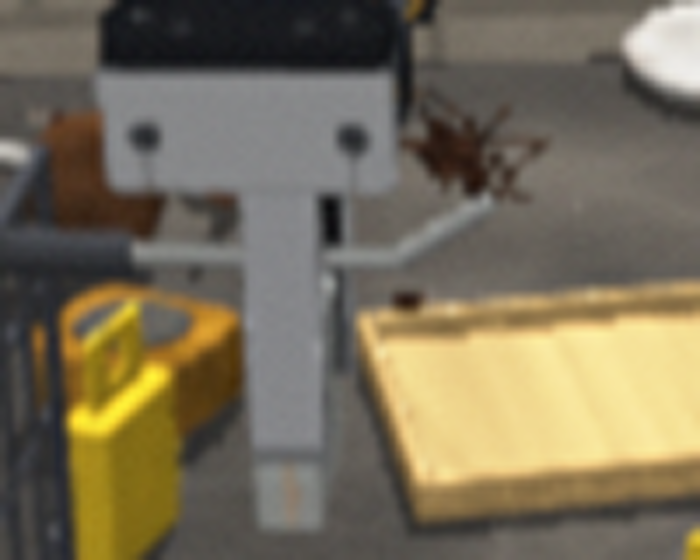

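```bash
python3 - <<'E'
from h import *
ex=np.array([-.9914,.1308,0]);ey=np.array([.1308,.9914,0]);P0=np.array([.611,.1777,.17])
for f in('side0.npz','s9.npz'):
    p=np.load(f)['p'].astype(float)
    g=p.mean(2); R=[]
    for u in range(238,275):
        lo,hi=(220,233) if u<257 else (int(227-.62*(u-257))-6,int(227-.62*(u-257))+7)
        c=g[lo:hi,u]; w=np.clip(c-np.percentile(c,40)-25,0,None)
        if w.sum()<40: continue
        v=(w*np.arange(lo,hi)).sum()/w.sum(); o,d=ray('side',(u,v));d=d[0];t=((P0-o)@ey)/(d@ey);X=o+t*d
        R.append((u,v,(X-P0)@ex*1e3,X[2]*1e3))
    print(np.round(R,1).tolist())
E
```

```text
[[238.0, 230.7, 3.9, 160.4], [239.0, 230.6, 5.8, 160.6], [240.0, 230.1, 7.7, 161.6], [242.0, 225.8, 11.7, 170.4], [243.0, 225.7, 13.6, 170.6], [244.0, 225.7, 15.4, 170.7], [245.0, 225.7, 17.3, 170.8], [246.0, 225.7, 19.1, 170.7], [247.0, 225.7, 21.0, 170.7], [248.0, 225.7, 22.8, 170.8], [249.0, 225.7, 24.7, 170.8], [250.0, 225.6, 26.5, 171.0], [251.0, 225.7, 28.3, 170.8], [252.0, 225.7, 30.2, 171.0], [253.0, 225.7, 32.0, 171.0], [254.0, 225.7, 33.9, 171.0], [255.0, 225.7, 35.7, 171.1], [256.0, 225.4, 37.6, 171.6], [266.0, 219.6, 56.1, 183.4], [269.0, 218.4, 61.6, 185.8]]
[[246.0, 229.8, 18.8, 162.5], [247.0, 228.6, 20.8, 165.0], [248.0, 226.2, 22.8, 169.9], [266.0, 219.6, 56.1, 183.5]]
```

```bash
python3 - <<'E'
from h import *
ex=np.array([-.9914,.1308,0]);ey=np.array([.1308,.9914,0]);P0=np.array([.611,.1777,.17])
p=np.load('side0.npz')['p'].astype(float); g=p.mean(2)
print(g[214:231,254:274].astype(int))
R=[]
for u in range(254,272):
    v0=226 if u<257 else 226-.57*(u-257); lo,hi=int(v0)-4,int(v0)+5
    w=np.clip(g[lo:hi,u]-95,0,None)
    if w.sum()==0: continue
    v=(w*np.arange(lo,hi)).sum()/w.sum(); o,d=ray('side',(u,v));d=d[0];t=((P0-o)@ey)/(d@ey);X=o+t*d
    R.append((u,v,(X-P0)@ex*1e3,X[2]*1e3))
R=np.array(R);print(R.round(1).tolist()); m=(R[:,0]>259)&(R[:,0]<270);c=np.polyfit(R[m,2],R[m,3],1);print(c,np.arctan(c[0]),(170.9-c[1])/c[0])
E
```

```text
[[103 103 102 102 104 103  91  53  35  36  40  41  32  30  30  49  70  73
   51  62]
 [105 105 103 105 104 105 101  77  66  50  57  65  39  27  25  46  87  76
   50  75]
 [101 102 105 103 103 103 102  99  92  65  80  89  46  23  29  56  78  74
   64  82]
 [ 98  99 101 101 100 100 101 102  95  81  94  98  59  37  60  97  70  62
   67  72]
 [ 93  96  96  96  98  98  98 100 100  95 100 103 102  91 108 137  99  77
   89  78]
 [ 94  93  96  96  96  96  93  94  95  96 103 117 133 131 127 131 120 100
   99  96]
 [ 92  94  95  96  93  93  92  92 100 113 117 128 135 125 113 109 117 102
   98  98]
 [ 90  92  92  93  95  94  97 114 119 130 132 124 114 102  92  90  96  95
   96  97]
 [ 89  90  92  94  97 101 114 135 134 130 123 107  95  89  88  91  93  93
   93  93]
 [ 91  92  99 101 117 120 128 132 123 115 112  89  84  87  88  90  90  91
   90  92]
 [111 112 119 122 133 134 127 114 101  97 106  87  84  87  89  88  86  89
   89  89]
 [141 143 142 137 131 117 107  94  86  82  91  87  86  87  89  89  88  87
   86  88]
 [152 151 141 126 111  98  88  86  87  87  89  88  90  88  88  88  89  89
   88 
[... 233 characters left out ...]
 96  96  96  96
   95  96]
 [ 95  94  94  94  95  94  96  98  97  96  95  99 100 101 100  96  97  97
   98  97]]
[[254.0, 225.7, 33.9, 171.0], [255.0, 225.6, 35.7, 171.2], [256.0, 225.4, 37.6, 171.7], [257.0, 225.0, 39.4, 172.4], [258.0, 224.4, 41.3, 173.8], [259.0, 223.9, 43.2, 174.7], [260.0, 223.3, 45.0, 175.9], [261.0, 222.5, 46.9, 177.6], [262.0, 222.0, 48.7, 178.5], [263.0, 221.5, 50.6, 179.5], [264.0, 221.3, 52.4, 180.0], [265.0, 220.1, 54.3, 182.5], [266.0, 219.7, 56.1, 183.3], [267.0, 219.6, 58.0, 183.5], [268.0, 219.1, 59.8, 184.5], [269.0, 218.7, 61.6, 185.4], [270.0, 219.4, 63.4, 184.0], [271.0, 219.6, 65.2, 183.6]]
[  0.56556035 150.90233623] 0.5147111961263277 35.35902716684189
```

Request:
step_arm(steps=[{"x": 0.004,"y": 0,"z": -0.0005,"ax": 0,"ay": 0,"az": 0,"claw": 0.044},{"x": 0.004,"y": 0,"z": 0,"ax": 0,"ay": 0,"az": 0,"claw": 0.044},{"x": 0.004,"y": 0,"z": 0,"ax": 0,"ay": 0,"az": 0,"claw": 0.044},{"x": 0.003,"y": 0,"z": 0,"ax": 0,"ay": 0,"az": 0,"claw": 0.044},{"x": 0,"y": 0,"z": 0,"ax": 0,"ay": 0,"az": 0,"claw": 0.044}])

```text
time_s: 6.58
ee_pos: [0.582, 0.1803, 0.0898]
eef_rot: [-3.141, -0.001, 3.016]
force: [0.4, -0.0, -0.9]
grip_width: 0.0498
```

```bash
sed -i 's/range(3)/range(6)/; s/print(/t=(.611-o["ee_pos"][0])\/.9914*1e3; print("t",t.round(1),"zdev",(o["ee_pos"][2]*1e3-90-max(0,t-36.3)*.567).round(2),"ydev",((o["ee_pos"][1]-.1777)*1e3-t*.1305).round(2),/' f.py; python3 f.py
```

```text
t 28.6 zdev -0.34 ydev -1.26 [ 0.02  0.31 -1.1 ] [0.5827 0.1802 0.0897] [-3.1407e+00 -5.0000e-04  3.0157e+00] 6.88 0.0498
```

Request:
step_arm(steps=[{"x": 0.003,"y": 0.0005,"z": -0.0005,"ax": 0,"ay": 0,"az": 0,"claw": 0.044},{"x": 0.003,"y": 0.0005,"z": -0.0002,"ax": 0,"ay": 0,"az": 0,"claw": 0.044},{"x": 0,"y": 0,"z": 0,"ax": 0,"ay": 0,"az": 0,"claw": 0.044}])

```text
time_s: 7.13
ee_pos: [0.5765, 0.1819, 0.0902]
eef_rot: [-3.141, -0.001, 3.015]
force: [-0.5, -0.4, -0.5]
grip_width: 0.0499
```

```bash
python3 f.py
```

```text
t 34.4 zdev 0.18 ydev -0.45 [ 0.45  0.11 -0.7 ] [0.5769 0.1817 0.0902] [-3.1406e+00 -6.0000e-04  3.0152e+00] 7.43 0.0497
```

Now around the bend, rising with the tip.

Request:
step_arm(steps=[{"x": 0.002,"y": 0.0001,"z": -0.0006,"ax": 0,"ay": 0,"az": 0,"claw": 0.044},{"x": 0.002,"y": 0,"z": -0.001,"ax": 0,"ay": 0,"az": 0,"claw": 0.044},{"x": 0,"y": 0,"z": 0,"ax": 0,"ay": 0,"az": 0,"claw": 0.044}])

```text
time_s: 7.68
ee_pos: [0.5727, 0.1823, 0.0918]
eef_rot: [-3.141, -0.001, 3.015]
force: [0.6, -0.6, -1.3]
grip_width: 0.05
```

```bash
python3 f.py
```

```text
t 38.4 zdev 0.37 ydev -0.49 [-0.47  0.03 -1.21] [0.5729 0.1822 0.0916] [-3.1405e+00 -9.0000e-04  3.0149e+00] 7.98 0.0497
```

Request:
step_arm(steps=[{"x": 0.002,"y": 0.0001,"z": -0.0011,"ax": 0,"ay": 0,"az": 0,"claw": 0.044},{"x": 0.002,"y": 0.0001,"z": -0.0011,"ax": 0,"ay": 0,"az": 0,"claw": 0.044},{"x": 0,"y": 0,"z": 0,"ax": 0,"ay": 0,"az": 0,"claw": 0.044}])

```text
time_s: 8.23
ee_pos: [0.5686, 0.1829, 0.0937]
eef_rot: [-3.14, -0.001, 3.015]
force: [-0.4, -0.4, -1.6]
grip_width: 0.0497
```

```bash
python3 f.py; python3 -c "
from h import *
crop('side','s10',200,190,300,270,7)"
```

```text
t 42.5 zdev -0.01 ydev -0.4 [-0.61  0.02 -1.17] [0.5689 0.1828 0.0935] [-3.1403e+00 -1.3000e-03  3.0147e+00] 8.53 0.0499
```

View pics/s10.png

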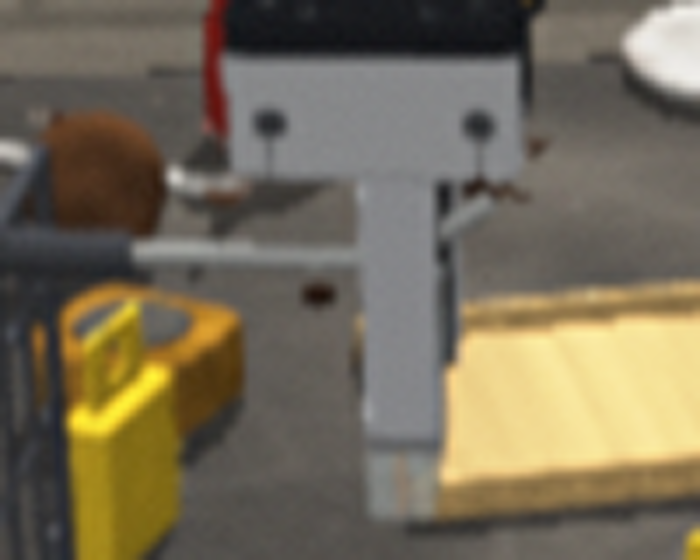

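Request:
step_arm(steps=[{"x": 0.002,"y": 0.0001,"z": -0.0013,"ax": 0,"ay": 0,"az": 0,"claw": 0.044},{"x": 0.002,"y": 0.0001,"z": -0.0013,"ax": 0,"ay": 0,"az": 0,"claw": 0.044},{"x": 0,"y": 0,"z": 0,"ax": 0,"ay": 0,"az": 0,"claw": 0.044}])

```text
time_s: 8.83
ee_pos: [0.5646, 0.1835, 0.0962]
eef_rot: [-3.14, -0.001, 3.014]
force: [-0.1, 0.9, -1.0]
grip_width: 0.0499
```

```bash
python3 f.py
```

```text
t 46.5 zdev 0.07 ydev -0.38 [-0.5  -0.24 -0.95] [0.5649 0.1834 0.0959] [-3.1401e+00 -1.7000e-03  3.0144e+00] 9.13 0.0496
```

Request:
step_arm(steps=[{"x": 0.002,"y": 0.0002,"z": -0.0013,"ax": 0,"ay": 0,"az": 0.1,"claw": 0.044},{"x": 0.002,"y": 0.0002,"z": -0.0013,"ax": 0,"ay": 0,"az": 0,"claw": 0.044},{"x": 0,"y": 0,"z": 0,"ax": 0,"ay": 0,"az": 0,"claw": 0.044}])

```text
time_s: 9.38
ee_pos: [0.5607, 0.1843, 0.0986]
eef_rot: [-3.14, -0.002, 3.012]
force: [-0.6, -0.3, -1.5]
grip_width: 0.0501
```

```bash
python3 f.py
```

```text
t 50.5 zdev 0.19 ydev -0.11 [-0.03  0.37 -1.3 ] [0.5609 0.1842 0.0983] [-3.1399e+00 -2.0000e-03  3.0122e+00] 9.68 0.0498
```

Request:
step_arm(steps=[{"x": 0.002,"y": 0,"z": -0.0013,"ax": 0,"ay": 0,"az": -0.2,"claw": 0.044},{"x": 0.002,"y": 0.0001,"z": -0.0013,"ax": 0,"ay": 0,"az": 0,"claw": 0.044},{"x": 0,"y": 0,"z": 0,"ax": 0,"ay": 0,"az": 0,"claw": 0.044}])

```text
time_s: 9.93
ee_pos: [0.5566, 0.1848, 0.101]
eef_rot: [-3.14, -0.002, 3.016]
force: [0.4, -0.3, -0.5]
grip_width: 0.0498
```

```bash
python3 f.py; python3 -c "
from h import *
crop('side','s11',200,190,300,270,7)"
```

```text
t 54.6 zdev 0.2 ydev -0.15 [-0.37 -0.13 -0.33] [0.5568 0.1847 0.1006] [-3.1397e+00 -2.5000e-03  3.0158e+00] 10.23 0.0496
```

View pics/s11.png

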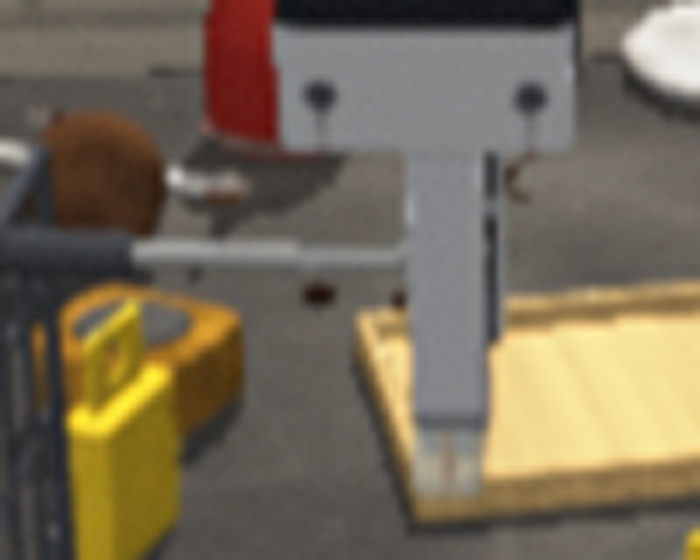

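Request:
step_arm(steps=[{"x": 0,"y": 0,"z": -0.0008,"ax": 0,"ay": 0,"az": 0,"claw": 0.044},{"x": 0,"y": 0,"z": 0,"ax": 0,"ay": 0,"az": 0,"claw": 0.044}])

```text
time_s: 10.45
ee_pos: [0.5568, 0.1846, 0.1014]
eef_rot: [-3.14, -0.003, 3.016]
force: [-0.0, 0.8, -0.7]
grip_width: 0.0499
```

```bash
python3 f.py
```

```text
t 54.7 zdev 0.8 ydev -0.19 [ 0.32  0.03 -1.14] [0.5568 0.1846 0.1012] [-3.1396e+00 -2.8000e-03  3.0157e+00] 10.75 0.0501
```

Free again; carry on with a slightly steeper rise.

Request:
step_arm(steps=[{"x": 0.002,"y": 0.0002,"z": -0.0014,"ax": -0.1,"ay": 0.1,"az": 0,"claw": 0.044},{"x": 0.002,"y": 0.0001,"z": -0.0014,"ax": 0,"ay": 0,"az": 0,"claw": 0.044},{"x": 0,"y": 0,"z": 0,"ax": 0,"ay": 0,"az": 0,"claw": 0.044}])

```text
time_s: 11.0
ee_pos: [0.5524, 0.1855, 0.1042]
eef_rot: [-3.141, -0.005, 3.016]
force: [-0.1, 0.4, -1.3]
grip_width: 0.05
```

```bash
python3 f.py
```

```text
t 58.8 zdev 1.08 ydev -0.01 [-0.25 -0.15 -0.85] [0.5527 0.1854 0.1038] [-3.1413 -0.0051  3.0155] 11.3 0.0498
```

Request:
step_arm(steps=[{"x": 0.002,"y": 0.0002,"z": -0.0012,"ax": 0,"ay": -0.2,"az": 0,"claw": 0.044},{"x": 0.002,"y": 0.0001,"z": -0.0012,"ax": 0,"ay": 0,"az": 0,"claw": 0.044},{"x": 0,"y": 0,"z": 0,"ax": 0,"ay": 0,"az": 0,"claw": 0.044}])

```text
time_s: 11.55
ee_pos: [0.5485, 0.1862, 0.1063]
eef_rot: [-3.141, -0.001, 3.015]
force: [0.4, 0.6, -1.7]
grip_width: 0.0502
```

```bash
python3 f.py; python3 -c "
from h import *
crop('side','s12',200,190,300,270,7)"
```

```text
t 62.8 zdev 1.04 ydev 0.15 [ 0.04 -0.18 -0.83] [0.5488 0.186  0.1061] [-3.1411e+00 -1.6000e-03  3.0152e+00] 11.85 0.0497
```

View pics/s12.png

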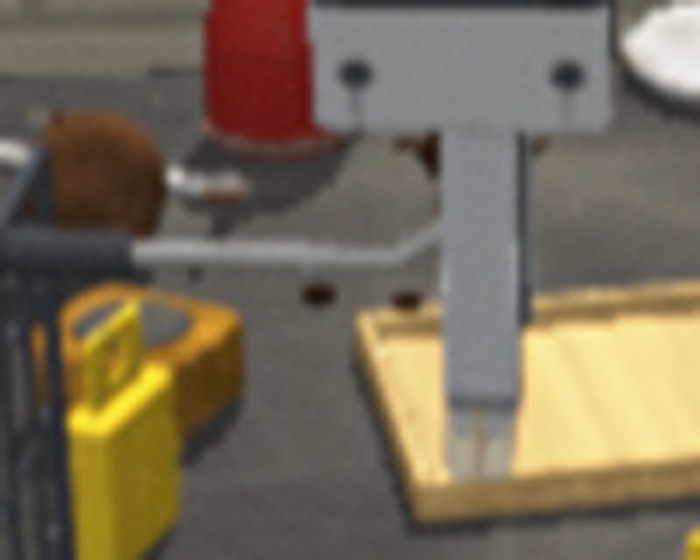

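Request:
step_arm(steps=[{"x": 0.002,"y": 0.0001,"z": -0.0012,"ax": 0,"ay": 0,"az": 0,"claw": 0.044},{"x": 0.002,"y": 0,"z": -0.001,"ax": 0,"ay": 0,"az": 0,"claw": 0.044},{"x": 0.002,"y": 0,"z": -0.0005,"ax": 0,"ay": 0,"az": 0,"claw": 0.044},{"x": 0,"y": 0,"z": 0,"ax": 0,"ay": 0,"az": 0,"claw": 0.044}])

```text
time_s: 12.23
ee_pos: [0.5422, 0.187, 0.1088]
eef_rot: [-3.141, -0.002, 3.015]
force: [0.3, 0.4, -1.0]
grip_width: 0.0498
```

```bash
python3 f.py
```

```text
t 69.1 zdev 0.06 ydev 0.13 [ 0.33 -0.22 -0.72] [0.5425 0.1868 0.1086] [-3.141e+00 -2.000e-03  3.015e+00] 12.53 0.0498
```

Request:
step_arm(steps=[{"x": 0.003,"y": 0,"z": -0.0003,"ax": 0,"ay": 0,"az": 0,"claw": 0.044},{"x": 0.004,"y": 0,"z": 0,"ax": 0,"ay": 0,"az": 0,"claw": 0.044},{"x": 0.005,"y": 0,"z": 0,"ax": 0,"ay": 0,"az": 0,"claw": 0.044},{"x": 0.006,"y": 0,"z": 0,"ax": 0,"ay": 0,"az": 0,"claw": 0.044},{"x": 0,"y": 0,"z": 0,"ax": 0,"ay": 0,"az": 0,"claw": 0.044}])

```text
time_s: 12.95
ee_pos: [0.5227, 0.1892, 0.1087]
eef_rot: [-3.141, -0.003, 3.015]
force: [0.5, -0.2, -0.3]
grip_width: 0.0502
```

```bash
python3 f.py; python3 -c "
from h import *
crop('side','s13',200,180,310,270,7)"
```

```text
t 87.8 zdev -10.6 ydev -0.18 [ 0.06 -0.05 -0.95] [0.5239 0.189  0.1086] [-3.1408e+00 -2.3000e-03  3.0143e+00] 13.25 0.05
```

View pics/s13.png

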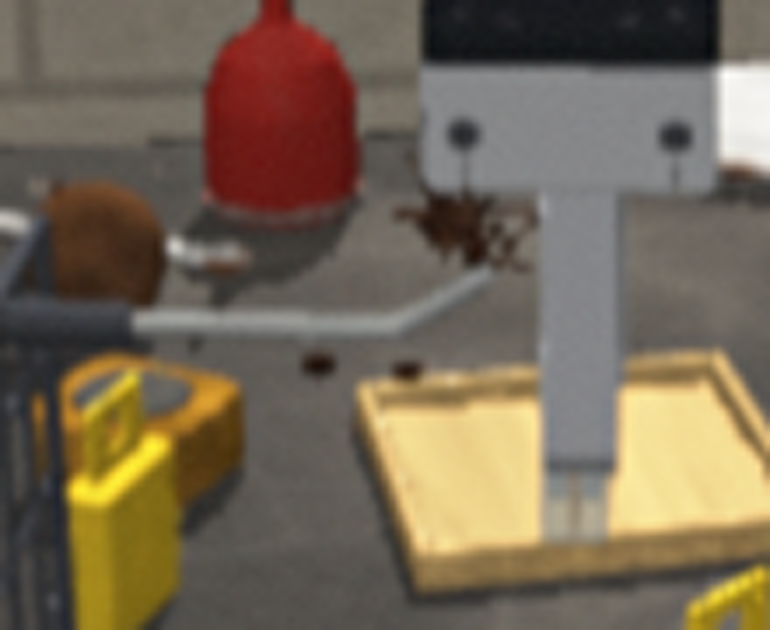

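```bash
python3 -c "
from h import *
p=np.load('top0.npz')['p']; crop('top','tray',275,190,360,272,8,p)"; python3 go.py .503 -.067 .14 3.017
```

```text
t 13.3 shift [-0.0117 -0.2566 -0.0312] turn [-0.05 -0.14 -0.16] F [ 0.1  -1.33 -0.88] pos [0.5239 0.189  0.1086] w 0.0499
```

View pics/tray.png

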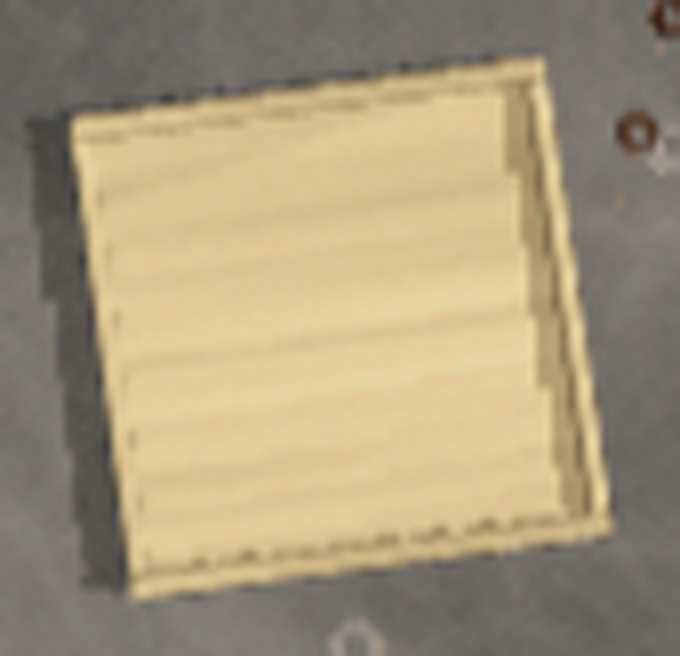

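Request:
step_arm(steps=[{"x": 0.01,"y": 0,"z": -0.01,"ax": 0,"ay": 0,"az": 0,"claw": 0.044},{"x": 0.005,"y": -0.01,"z": -0.01,"ax": 0,"ay": 0,"az": 0,"claw": 0.044},{"x": 0,"y": -0.018,"z": -0.01,"ax": 0,"ay": 0,"az": 0,"claw": 0.044},{"x": 0,"y": -0.02,"z": 0,"ax": 0,"ay": 0,"az": 0,"claw": 0.044},{"x": 0,"y": -0.02,"z": 0,"ax": 0,"ay": 0,"az": 0,"claw": 0.044}])

```text
time_s: 13.72
ee_pos: [0.4996, 0.1239, 0.1389]
eef_rot: [-3.14, -0.004, 3.018]
force: [1.2, -0.5, -1.4]
grip_width: 0.0496
```

```bash
python3 -c "
from h import *
P=onz('top',[(275+x/8,190+y/8) for x,y in((72,118),(545,58),(612,530),(131,600))],.014);print(P,P.mean(0),np.linalg.norm(P-np.roll(P,1,0),axis=1))"; python3 go.py .503 -.067 .14 3.017
```

```text
[[ 0.56309945  0.00560817  0.014     ]
 [ 0.58045209 -0.13246353  0.014     ]
 [ 0.44322842 -0.14960718  0.014     ]
 [ 0.42347264 -0.01133978  0.014     ]] [ 0.50256315 -0.07195058  0.014     ] [0.14065162 0.13915786 0.13829042 0.13967162]
t 13.72 shift [-0.0269 -0.189  -0.0009] turn [-0.07 -0.21  0.05] F [ 1.16 -0.49 -1.39] pos [0.4996 0.1239 0.1389] w 0.0496
```

Request:
step_arm(steps=[{"x": -0.003,"y": -0.024,"z": 0,"ax": 0,"ay": 0,"az": 0,"claw": 0.044},{"x": -0.003,"y": -0.026,"z": 0,"ax": 0,"ay": 0,"az": 0,"claw": 0.044},{"x": -0.004,"y": -0.026,"z": 0,"ax": 0,"ay": 0,"az": 0,"claw": 0.044},{"x": -0.004,"y": -0.026,"z": 0,"ax": 0,"ay": 0,"az": 0,"claw": 0.044},{"x": -0.004,"y": -0.026,"z": 0,"ax": 0,"ay": 0,"az": 0,"claw": 0.044}])

```text
time_s: 14.13
ee_pos: [0.5013, -0.0101, 0.1399]
eef_rot: [-3.141, -0.002, 3.02]
force: [0.5, 0.9, -0.9]
grip_width: 0.0501
```

```bash
python3 go.py .5026 -.072 .09 3.017
```

```text
t 14.13 shift [-0.0089 -0.0613  0.0499] turn [-0.04 -0.12  0.19] F [ 0.5   0.91 -0.95] pos [ 0.5013 -0.0101  0.1399] w 0.0501
```

Request:
step_arm(steps=[{"x": -0.004,"y": -0.025,"z": 0,"ax": 0,"ay": 0,"az": 0,"claw": 0.044},{"x": -0.003,"y": -0.018,"z": 0.01,"ax": 0,"ay": 0,"az": 0,"claw": 0.044},{"x": 0,"y": -0.006,"z": 0.02,"ax": 0,"ay": 0,"az": 0,"claw": 0.044},{"x": 0,"y": 0,"z": 0.01,"ax": 0,"ay": 0,"az": 0,"claw": 0.044},{"x": 0,"y": 0,"z": 0,"ax": 0,"ay": 0,"az": 0,"claw": 0.044}])

```text
time_s: 14.55
ee_pos: [0.5029, -0.0673, 0.0995]
eef_rot: [-3.14, 0.001, 3.015]
force: [-0.8, -0.6, -0.2]
grip_width: 0.0499
```

Request:
step_arm(steps=[{"x": 0,"y": 0,"z": 0,"ax": 0,"ay": 0,"az": 0,"claw": 0.044}])

```text
time_s: 14.63
ee_pos: [0.5028, -0.067, 0.0995]
eef_rot: [-3.14, 0.0, 3.014]
force: [0.2, -0.3, -0.4]
grip_width: 0.0501
```

```bash
python3 go.py .5026 -.072 .09 3.017;  python3 -c "
from h import *
p=crop('side','s14',220,180,340,270,6); p=crop('top','t14',230,150,390,280,4)"
```

```text
t 14.63 shift [-0.0004 -0.005   0.0095] turn [-0.08  0.01 -0.15] F [ 0.24 -0.28 -0.37] pos [ 0.5028 -0.067   0.0995] w 0.0501
```

View pics/s14.png

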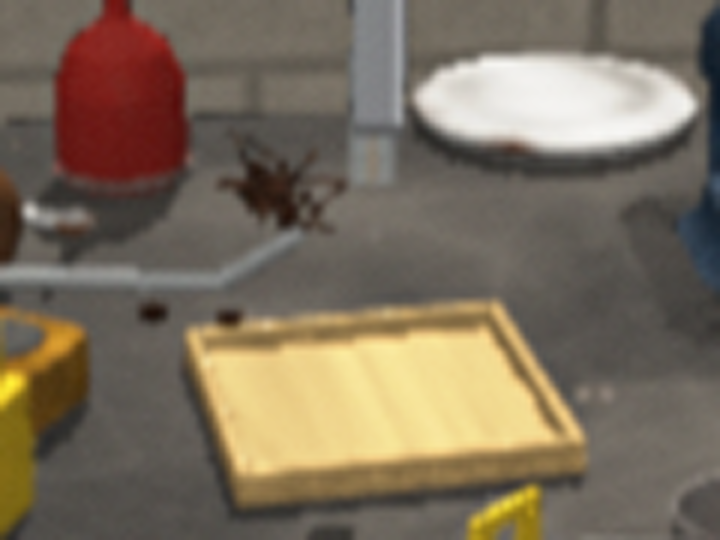

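View pics/t14.png

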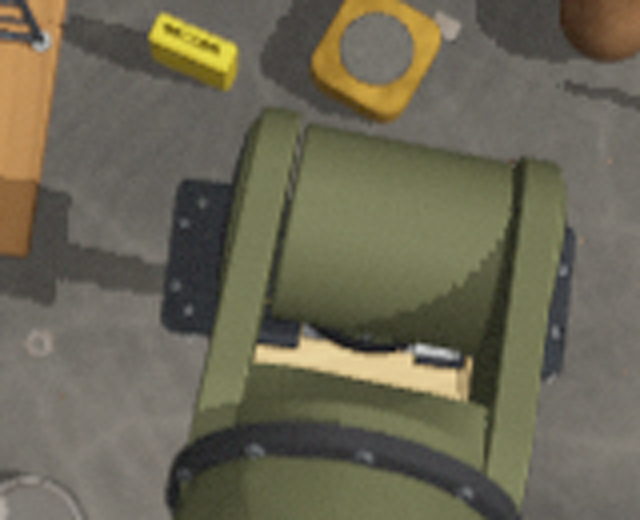

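```bash
python3 -c "
from h import *
o,d=ray('side',(282,210.8));d=d[0];t=(-.042-o[1])/d[1];print(o+t*d)"
```

```text
[ 0.5077316 -0.042      0.1106533]
```

Request:
step_arm(steps=[{"x": 0,"y": -0.005,"z": 0.02,"ax": 0,"ay": 0,"az": 0,"claw": 0.044},{"x": 0,"y": 0,"z": 0.025,"ax": 0,"ay": 0,"az": 0,"claw": 0.044},{"x": 0,"y": 0,"z": 0.02,"ax": 0,"ay": 0,"az": 0,"claw": 0.044},{"x": 0,"y": 0,"z": 0.01,"ax": 0,"ay": 0,"az": 0,"claw": 0.044},{"x": 0,"y": 0,"z": 0,"ax": 0,"ay": 0,"az": 0,"claw": 0.044}])

```text
time_s: 15.15
ee_pos: [0.5065, -0.0695, 0.0276]
eef_rot: [-3.14, 0.01, 3.02]
force: [-0.3, 0.2, -1.4]
grip_width: 0.0498
```

```bash
python3 go.py .5026 -.072 -.006 3.017;  python3 -c "
from h import *
p=crop('side','s15',220,180,340,270,6)"
```

```text
t 15.15 shift [ 0.0039 -0.0029  0.0336] turn [-0.11  0.6   0.17] F [-0.28  0.18 -1.38] pos [ 0.5065 -0.0695  0.0276] w 0.0498
```

View pics/s15.png

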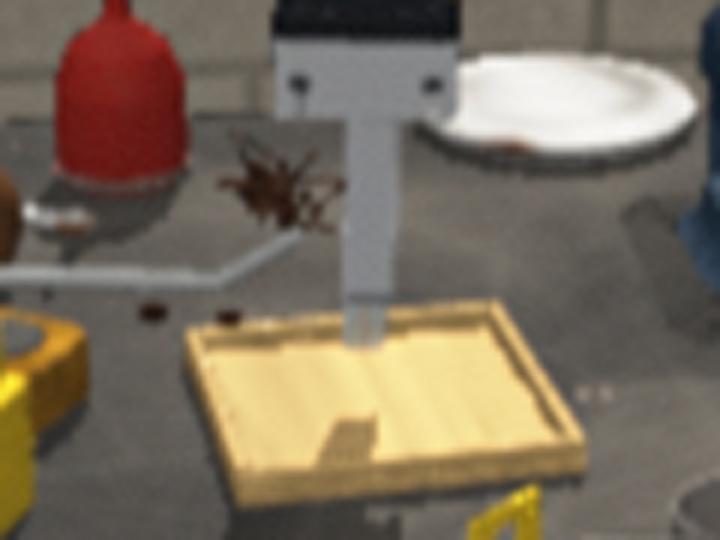

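Request:
step_arm(steps=[{"x": 0.004,"y": -0.003,"z": 0.004,"ax": 0,"ay": 0.6,"az": 0.1,"claw": 0.044},{"x": 0,"y": 0,"z": 0.008,"ax": 0,"ay": 0,"az": 0,"claw": 0.044},{"x": 0,"y": 0,"z": 0.008,"ax": 0,"ay": 0,"az": 0,"claw": 0.044},{"x": 0,"y": 0,"z": 0.003,"ax": 0,"ay": 0,"az": 0,"claw": 0.044},{"x": 0,"y": 0,"z": 0,"ax": 0,"ay": 0,"az": 0,"claw": 0.044}])

```text
time_s: 15.62
ee_pos: [0.5047, -0.0723, 0.0076]
eef_rot: [-3.139, 0.006, 3.019]
force: [0.7, 0.0, -1.1]
grip_width: 0.0498
```

```bash
python3 f.py; python3 go.py .5026 -.072 -.006 3.017;  python3 -c "
from h import *
p=crop('side','s16',220,180,340,270,6)"
```

```text
t 106.9 zdev -121.64 ydev -264.02 [ 0.13 -0.21 -0.49] [ 0.505  -0.0724  0.0084] [-3.1389  0.007   3.019 ] 15.92 0.0499
t 15.92 shift [0.0025 0.0001 0.0144] turn [-0.15  0.4   0.11] F [-0.06  0.13 -1.11] pos [ 0.505  -0.0724  0.0084] w 0.0499
```

View pics/s16.png

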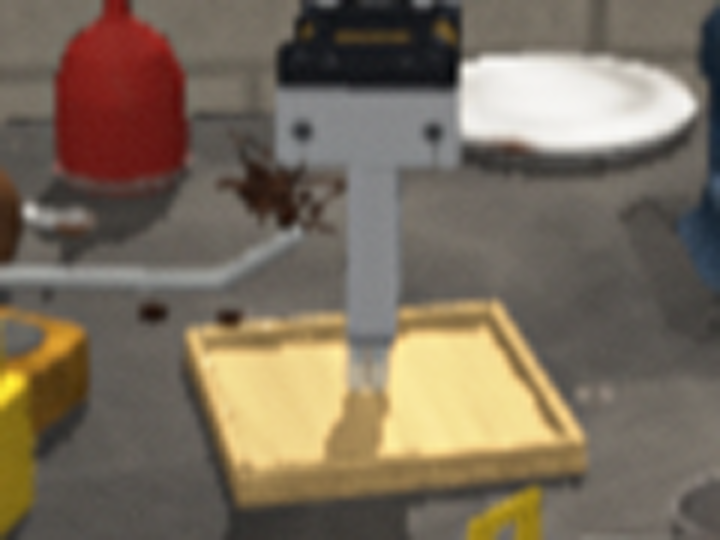

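Request:
step_arm(steps=[{"x": 0.0025,"y": 0,"z": 0.003,"ax": -0.1,"ay": 0.4,"az": 0.1,"claw": 0.044},{"x": 0,"y": 0,"z": 0.003,"ax": 0,"ay": 0,"az": 0,"claw": 0.044},{"x": 0,"y": 0,"z": 0.002,"ax": 0,"ay": 0,"az": 0,"claw": 0.044},{"x": 0,"y": 0,"z": 0,"ax": 0,"ay": 0,"az": 0,"claw": 0.044},{"x": 0,"y": 0,"z": 0,"ax": 0,"ay": 0,"az": 0,"claw": 0.044}])

```text
time_s: 16.38
ee_pos: [0.5023, -0.0721, -0.0004]
eef_rot: [-3.141, -0.001, 3.017]
force: [0.0, -0.1, -0.7]
grip_width: 0.05
```

```bash
sed -i 's/print("t".*round(2),\[/print([/' f.py; python3 f.py; python3 go.py .5026 -.072 -.006 3.017
```

```text
t 109.5 zdev -131.6 ydev -264.07 [ 0.46  0.05 -1.12] [ 5.024e-01 -7.210e-02 -1.000e-04] [-3.1408e+00 -1.0000e-04  3.0170e+00] 16.68 0.05
t 16.68 shift [-0.0002  0.0001  0.0059] turn [-0.04 -0.01  0.  ] F [ 0.56  0.06 -0.98] pos [ 5.024e-01 -7.210e-02 -1.000e-04] w 0.05
```

Well aligned; creep down feeling for the floor.

Request:
step_arm(steps=[{"x": 0,"y": 0,"z": 0.0015,"ax": 0,"ay": 0,"az": 0,"claw": 0.044},{"x": 0,"y": 0,"z": 0.0015,"ax": 0,"ay": 0,"az": 0,"claw": 0.044},{"x": 0,"y": 0,"z": 0.001,"ax": 0,"ay": 0,"az": 0,"claw": 0.044},{"x": 0,"y": 0,"z": 0,"ax": 0,"ay": 0,"az": 0,"claw": 0.044}])

```text
time_s: 17.02
ee_pos: [0.5025, -0.0721, -0.0044]
eef_rot: [-3.141, 0.0, 3.017]
force: [0.1, 0.4, -0.7]
grip_width: 0.0496
```

```bash
python3 f.py|cut -c35-
```

```text
[ 0.23 -0.1  -0.87] [ 0.5027 -0.0721 -0.004 ] [-3.1408e+00  6.0000e-04  3.0170e+00] 17.32 0.0498
```

Request:
step_arm(steps=[{"x": 0,"y": 0,"z": 0.0007,"ax": 0,"ay": 0,"az": 0,"claw": 0.044},{"x": 0,"y": 0,"z": 0.0007,"ax": 0,"ay": 0,"az": 0,"claw": 0.044},{"x": 0,"y": 0,"z": 0,"ax": 0,"ay": 0,"az": 0,"claw": 0.044}])

```text
time_s: 17.57
ee_pos: [0.5028, -0.0722, -0.0055]
eef_rot: [-3.141, 0.001, 3.017]
force: [-0.2, 0.6, -1.1]
grip_width: 0.0502
```

```bash
python3 f.py|cut -c35-
```

```text
0.03 -0.05 -0.63] [ 0.5028 -0.0722 -0.0053] [-3.1407e+00  1.0000e-03  3.0170e+00] 17.87 0.0499
```

Request:
step_arm(steps=[{"x": 0,"y": 0,"z": 0.0007,"ax": 0,"ay": 0,"az": 0,"claw": 0.044},{"x": 0,"y": 0,"z": 0.0003,"ax": 0,"ay": 0,"az": 0,"claw": 0.044},{"x": 0,"y": 0,"z": 0,"ax": 0,"ay": 0,"az": 0,"claw": 0.044}])

```text
time_s: 18.12
ee_pos: [0.5031, -0.0722, -0.0056]
eef_rot: [-3.141, 0.002, 3.017]
force: [-0.7, 0.1, -0.9]
grip_width: 0.0496
```

```bash
python3 f.py|cut -c35-
```

```text
[0.1  0.14 0.63] [ 0.5031 -0.0723 -0.0056] [-3.1406e+00  1.7000e-03  3.0171e+00] 18.42 0.0501
```

```bash
python3 -c "
from h import *
p=crop('side','s17',220,180,340,270,6)"
```

```text
(no output)
```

View pics/s17.png

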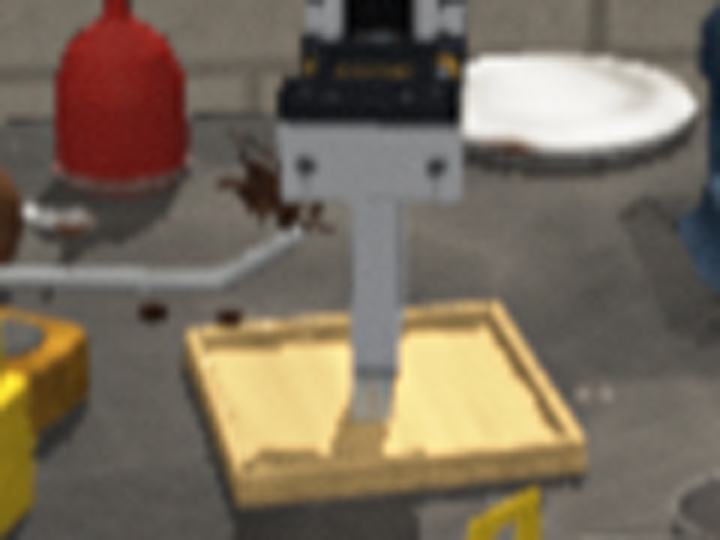

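Request:
step_arm(steps=[{"x": 0,"y": 0,"z": 0.0003,"ax": 0,"ay": 0,"az": 0,"claw": 0.044},{"x": 0,"y": 0,"z": 0.0,"ax": 0,"ay": 0,"az": 0,"claw": 0.052},{"x": 0,"y": 0,"z": 0,"ax": 0,"ay": 0,"az": 0,"claw": 0.054},{"x": 0,"y": 0,"z": 0,"ax": 0,"ay": 0,"az": 0,"claw": 0.06},{"x": 0,"y": 0,"z": 0,"ax": 0,"ay": 0,"az": 0,"claw": 0.07}])

```text
time_s: 18.88
ee_pos: [0.5033, -0.0723, -0.0058]
eef_rot: [-3.141, 0.002, 3.017]
force: [0.7, 0.5, 0.7]
grip_width: 0.0632
```

```bash
python3 f.py|cut -c35-; python3 -c "
from h import *
p=crop('side','s18',220,180,340,270,6)"
```

```text
[ 0.04 -0.11 -0.22] [ 0.5033 -0.0723 -0.0057] [-3.1406e+00  2.0000e-03  3.0171e+00] 19.18 0.0701
```

View pics/s18.png

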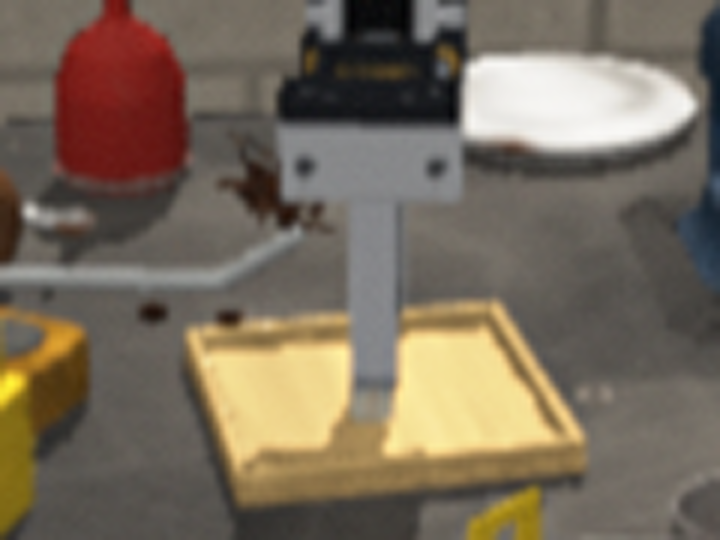

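Pack stands on the floor, released. Withdraw straight up.

Request:
step_arm(steps=[{"x": 0,"y": 0,"z": -0.005,"ax": 0,"ay": 0,"az": 0,"claw": 0.08},{"x": 0,"y": 0,"z": -0.015,"ax": 0,"ay": 0,"az": 0,"claw": 0.08},{"x": 0,"y": 0,"z": -0.03,"ax": 0,"ay": 0,"az": 0,"claw": 0.08},{"x": 0,"y": 0,"z": -0.04,"ax": 0,"ay": 0,"az": 0,"claw": 0.08},{"x": 0,"y": 0,"z": -0.04,"ax": 0,"ay": 0,"az": 0,"claw": 0.08}])

```text
time_s: 19.65
ee_pos: [0.4985, -0.0712, 0.1221]
eef_rot: [3.141, -0.013, 3.017]
force: [1.2, 0.2, 0.3]
grip_width: 0.0798
```

Request:
step_arm(steps=[{"x": 0,"y": 0,"z": -0.04,"ax": 0,"ay": 0,"az": 0,"claw": 0.08},{"x": 0.02,"y": 0,"z": -0.03,"ax": 0,"ay": 0,"az": 0,"claw": 0.08},{"x": 0.04,"y": 0,"z": 0,"ax": 0,"ay": 0,"az": 0,"claw": 0.08},{"x": 0.04,"y": 0,"z": 0,"ax": 0,"ay": 0,"az": 0,"claw": 0.08},{"x": 0.03,"y": 0,"z": 0,"ax": 0,"ay": 0,"az": 0,"claw": 0.08}])

```text
time_s: 20.07
ee_pos: [0.3711, -0.0554, 0.2061]
eef_rot: [-3.14, 0.001, 3.017]
force: [-0.6, -0.0, 1.8]
grip_width: 0.0799
```

Request:
step_arm(steps=[{"x": 0,"y": 0,"z": 0,"ax": 0,"ay": 0,"az": 0,"claw": 0.08},{"x": 0,"y": 0,"z": 0,"ax": 0,"ay": 0,"az": 0,"claw": 0.08},{"x": 0,"y": 0,"z": 0,"ax": 0,"ay": 0,"az": 0,"claw": 0.08}])

```text
time_s: 20.32
ee_pos: [0.3675, -0.0549, 0.2085]
eef_rot: [-3.14, 0.006, 3.017]
force: [0.5, 0.4, 0.7]
grip_width: 0.0799
```

```bash
python3 -c "
from h import *
p=crop('side','s19',180,180,340,290,5); p=crop('top','t19',160,110,420,300,3)"; python3 go.py .5 0 .2 3.017
```

```text
t 20.42 shift [-0.1241  0.0709  0.0087] turn [-0.1   0.31  0.01] F [-0.46 -0.14 -0.53] pos [ 0.368  -0.0549  0.2082] w 0.08
```

View pics/s19.png

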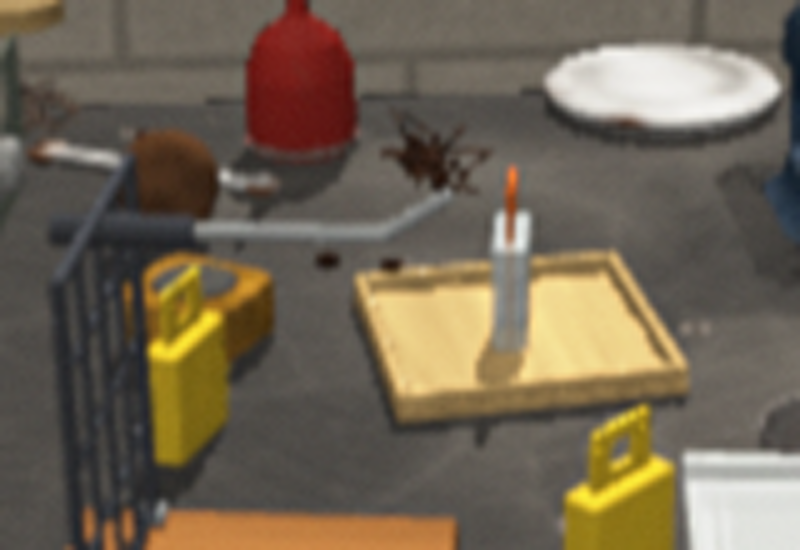

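View pics/t19.png

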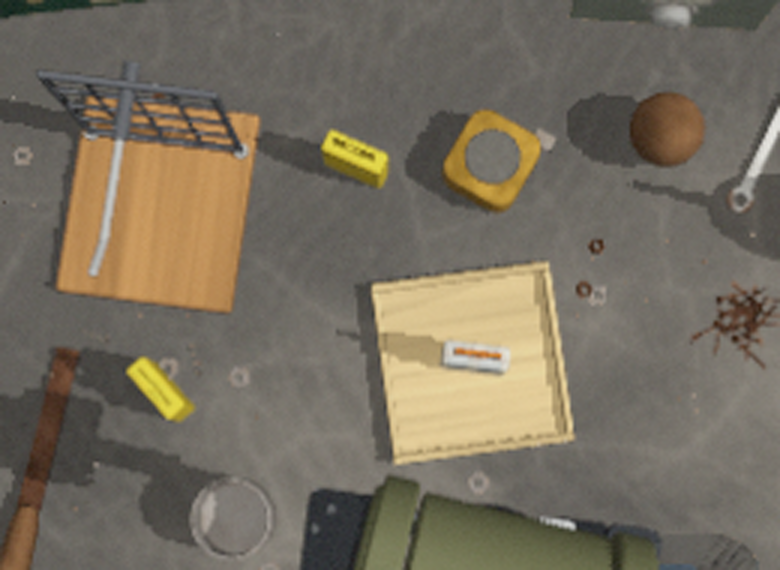

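```bash
python3 -c "
from h import *
print(onz('top',(160+478/3,110+356/3),.061)); print(proj('top',[.5026,-.072,.061]))
print(ticket.hand_in())"
```

```text
[[ 0.50300018 -0.07348658  0.061     ]]
[[318.66293976 228.84840334]]
the job is handed in; nothing more can be done
None
```

The orange pack is off the rack and standing upright in the middle of the tray, released. I handed the job in at about 20.4 s on the robot clock.

- **Off the peg:** I gripped the pack across its 50 mm, lifted it about 3 mm to unload the wire, and slid it past the bend and over the tip in 2–4 mm steps. The wrist force stayed within about 2 N. At one point on the tip the reading suggested a light touch of about 0.7 N on the wire. Raising the pack 0.6 mm cleared it.
- **Into the tray:** I lowered the pack until the floor carried it, at about 1.5 N, then opened the fingers and backed away upward.
- **Last checks:** The final pictures show the pack upright within about 2 mm of the tray centre. The peg looks unbent. The tape measure, the knob and both yellow look-alikes appear where they were. The tin beside the tray showed no sign of being touched, but I did not measure it again.
- **Disagreement:** The reported height of the fingertips was about 37 mm lower than the side camera showed. I went by the camera and by touch, and the floor contact came within 1 mm of where that predicted.

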